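# Press an end cap home with a bench-mounted quick clamp

### The arm

A 7-joint arm with a two-finger parallel gripper is mounted at the origin on the work surface. World frame = base frame: x ahead of the robot, y to its left, z up, the work surface at z = 0. Lengths are in m, angles in rad, forces in N, time in s.
With the tool pointing down it reaches from about 0.425 to 0.925 m from the base axis. Payload 6.8 kg.
Tool frame: the origin (TCP) lies at the very end of the fingers, on their centre line; the grasp point (between the pads) lies 19 mm behind it; z points along the fingers, y is the direction in which the jaws open and shut (so a half turn about z gives the same grasp; the last joint's range is limited). The gripper opens to 85 mm and grips with 20 to 120 N. Pads are 22 mm wide; open, the fingers measure 114 mm over their backs; the gripper's body (76 mm by 85 mm) begins 54 mm behind the grasp point. The pads swing forward as they close: fully open they stand 13 mm farther back than shut.
Start: joints at [-1.265, 0.477, 0.022, 1.555, -0.011, 1.109, -0.083], TCP at [0.271, 0.618, 0.231] pointing down, gripper open.
Joint ranges: [-2.96, 2.96], [-0.34, 2.1], [-1.41, 1.46], [0.24, 2.44], [-1.37, 4.51], [0.17, 1.92], [-2.96, 2.96]. Speed limits (rad/s): [2.39, 2.39, 3.14, 3.14, 3.14, 3.14, 3.14].

### API

Orientations are given as a rotation vector (axis times angle).
In Python, from bench import monitor, viewer, job gives the robot as it stands. The module is installed in compiled form; this text tells all that it offers.
- The arm moves only by the tool drive_tool, never from a script. Its argument "commands" is a list of rows, each an object with "linear": the shift along the tool's x, y, z in m, a list of three; "dr": the turn, a rotation vector about the tool's x, y, z in degrees, a list of three; "jaw": the closure, from 0 (fully open) to 1 (shut). A call has 1 to 8 rows; each row shifts and turns the pose as measured when the row begins, along the tool's axes as they then stand; what a row does not reach is not made up. A row lasts 1/8 s, in which the tool goes at most 62.5 mm and 10.7 degrees, less where a joint would pass 70% of its speed; a pose out of reach is approached as far as the arm can. A call is refused whole if a number of a shift passes 0.0625 or a number of a turn 10.7, either way. A call with a gripper value outside its range is refused whole. The fingers move at their own pace and stop on an object; "force" is the grip in N (left out, the last holds). Time passes only in rows, so rows that do not move let the fingers close. It gives the time, the measured TCP pose, the force and the opening at its end, in the units of the state.
- monitor.get_obs(): the state, without advancing time (a new reading comes with each control period).
- viewer.grab_frame(name): name is "side" or "top"; returns the picture (420x560x3 uint8, red, green, blue); there is no depth.
- viewer.calibration(name): a dict with "K" (3x3 intrinsics, pixels), "R" (3x3) and "t" (3): a world point X has camera coordinates R X + t. Camera axes: x right, y down, z forward; pixel columns grow to the right and rows downward; lengths in m; the calibration is good to about 2 mm. A picture is of the moment at which its call begins. calibration takes no time and is no camera call.
- job.hand_in(): hands the job in, once; it reports no verdict.
The state is a dict: "clock": time; "joints": joint angles; "qvel": joint speeds; "tau": joint torques, N m; "tcp_pos": TCP position; "orientation": TCP orientation; "contact_force": force on the tool from outside, world axes, zero at the start; "moment": the same for the moment, N m; "grip_width": finger opening in m.
Only numpy, scipy, OpenCV 4.12 (cv2) and the standard library are available. Lean on these libraries where they do the work, as an engineer would, in place of code of your own. Each camera call takes 0.05 s, during which the arm holds its last target.

### The job

A black end cap is started in the mouth of the blue tube that lies in the press jig: squeeze the orange trigger of the quick clamp, stroke by stroke, to walk its jaw onto the cap and press the cap fully home on the tube, with no more force than it takes, as the cap cracks if it is overtightened. Then press the clamp's yellow release tab in and slide the jaw back at least 40 mm clear of the cap. Do not push on the cap by hand, leave the tube lying in its saddles, and do not disturb the spare tube, the torque screwdriver and the tray.

Things in the scene. Friction and masses are not known exactly. Their poses are not given: they have to be found in the camera images.
- jig: aluminium plate, 12 mm thick, screwed to the bench, with a quick clamp laid on its side: toothed steel bar along x, black fixed jaw at its +x end, bracket at its -x end (both 60 mm high). Origin: under the plate below the bar; plate spans x -160..200, y -135..105 mm. x: towards the fixed jaw; y: from bar to tube (handle points to -y). Bar, handle and tube are centred 44 mm above the bench
- carriage: black clamp body, slides along the bar only, axes parallel to jig's; origin on the bar's line, 44 mm above the bench; travel: jig x -60..25 mm. Housing x -34..16, y -50..20 mm, 30 tall; moving jaw, y up to 78; handle x -34..-12, y -46..-124 mm. Slides and clicks with about 5 N towards the fixed jaw; a ratchet (4 mm teeth) stops it going back unless the tab is pressed and the trigger let go
- trigger (a joint): orange trigger before (+x) the handle; 0 = sprung out, 0.2 rad = fully squeezed: 26 mm at point grip, spring 2 N (out) to 5 N (in). The first 0.05 rad is idle; then it pulls the carriage to +x by half its own closing, with twice the squeeze beyond the spring: the middle between two closing fingers stays still while the carriage gains up to 13 mm. Let it out fully between strokes
- tab (a joint): yellow release tab at the rear (-x side) of the housing, hinged near the bar; 0 = sprung out, 0.26 rad = pressed fully in (towards +x): about 6 mm at point tab_pinch, about 1 N, more under load. Beyond 0.16 rad the carriage slides both ways. It twitches at each ratchet click
- grip (a point): point on the carriage (x -2, y -80, z 0 mm from its origin) midway between the handle's rear face and the released trigger's front face, 64 mm apart along x (38 mm fully squeezed), both upright, at least 26 mm tall and centred at this height. 30 mm of free space outside both; the base plate is 32 mm below
- tab_pinch (a point): point on the carriage (x -13.5, y -36, z 0 mm from its origin) midway between the tab's outer face and the flat front face of the housing, 60 mm apart along x here (54 mm with the tab in); the tab is 24 mm tall, y -16 to -52 mm
- jaw_face (a point): centre of the face of the moving jaw's dark rubber pad (46 x 40 mm), on the tube's axis, 30 mm ahead (+x) of the carriage's origin; axes parallel to the jig's
- tube: blue anodised tube, diameter 48, length 100 mm, 0.35 kg, lying loose along the jig's x in two white V saddles between the jaws, axis at jig y = 50 mm, 44 mm above the bench. Origin: middle of its axis; x towards the fixed jaw. It may start up to 6 mm short of the fixed pad and slides there when pushed; the mouth with the cap is its -x end, x = -50 mm
- cap: black cap, flange diameter 50, 8 mm thick, on a grey spigot that is a tight push fit: about 14 N slides it, and it stays where left. It starts with the flange 10 to 12 mm off the rim; home, the flange rests on the rim. Origin: axis, inner side of the flange. It cracks if the clamp bears on it with over 50 N (some 30 N of squeeze); a squeeze of 15 to 18 N drives it home, then the trigger stalls
- cap_face (a point): centre of the cap's outer face, which the jaw meets; in the tube's frame at x = -70 to -68 mm at the start and -58 mm when fully home
- fixed_pad (a point): centre of the face of the fixed jaw's rubber pad, on the tube's axis, at jig x = +155 mm
- spare_tube: bystander: spare blue tube standing on end, diameter 48, 100 mm tall; origin under its foot
- torque_driver: bystander: torque screwdriver with a blue handle lying on the bench, about 190 mm long, 32 mm thick; origin under its collar, x towards its tip
- cap_tray: bystander: open grey tray 120 x 90 x 35 mm with two spare caps in it; origin under its centre
Not all that is in view belongs to the job. Leave any green or pink look-alike of the tube alone.

How it is judged:
On the way, in this order (a step that is already met when the one before it is completed fails the run):
1. the clamp's jaw is driven onto the cap by squeezing the trigger (value of joint trigger above 0.05 rad and contact force between cap and carriage above 5 N), for 0.03 s.
2. the cap is pressed fully home on the tube (flange within 1.7 mm of the rim) (x of cap_face in the frame of tube above -0.0597 m), for 0.2 s.
At the end, for the whole second after the job is handed in: The cap's flange is within 1.7 mm of the tube's rim, the clamp's jaw is at rest at least 38 mm clear of the cap with its trigger let go, and the tube lies still in its saddles (axis within 6 mm and 0.08 rad of the saddles' line, not lifted by more than 6 mm) (x of cap_face in the frame of tube above -0.0597 m and x of cap_face in the frame of jaw_face above 0.038 m and y of tube in the frame of jig between 0.044 and 0.056 m and z of tube in the frame of jig below 0.05 m and angle between the x axis of tube and the x axis of jig, either way round below 0.08 rad and value of joint trigger below 0.03 rad and linear speed of each of carriage, tube below 0.01 m/s); the robot touches nothing.
It fails at once if the cap is overtightened: the clamp bears on it with more than 50 N (contact force between cap and carriage above 50 N).
It fails at once if the fingers push on the cap instead of the clamp (contact force between the fingers and cap above 2 N).
It fails at once if the standing spare tube is knocked more than 30 mm out of its place (distance of spare_tube from where it was at the start of the episode above 0.03 m).
It fails at once if the torque screwdriver is knocked more than 30 mm out of its place (distance of torque_driver from where it was at the start of the episode above 0.03 m).
It fails at once if the tray of caps is knocked more than 30 mm out of its place (distance of cap_tray from where it was at the start of the episode above 0.03 m).
It also fails if it takes over 64 s, if anything falls off the work surface, if the arm or the gripper's body presses on something with over 40 N, if the wrist force passes 120 N, or if a joint passes its speed limit or range.

## Working session

There is one attempt and no reset: what is moved stays moved. The work goes in short steps, Python scripts to look and compute and a tool call to move; the robot and the scene stay as the last step left them, time stands still between calls to the robot, and variables do not carry over. Pictures are saved under pics/ and viewed, and the job is handed in when it is done.

Besides the shell and the picture viewer there is one more tool, called after ">>>" as name([rows], argument=value, ...), one row to a line, values as JSON. drive_tool: Moves the arm, as the interface text tells. Its arguments: {"type":"object","properties":{"commands":{"type":"array"},"force":{"type":"number"}},"required":["commands"]}

```bash
mkdir -p pics; ls
python3 - <<'E'
from bench import monitor, viewer, job
import cv2
for n in("side","top"):
    im=viewer.grab_frame(n); cv2.imwrite(f"pics/{n}0.png",cv2.cvtColor(im,cv2.COLOR_RGB2BGR))
    c=viewer.calibration(n); print(n,c["K"],c["R"],c["t"])
o=monitor.get_obs(); print(o)
E
```

```text
pics
side [[400.43029227   0.         279.34846371]
 [  0.         400.43029227 210.29684207]
 [  0.           0.           1.        ]] [[-9.89452035e-01 -1.44860831e-01  1.04194198e-04]
 [-9.34305793e-02  6.37614750e-01 -7.64668659e-01]
 [ 1.10704102e-01 -7.56612695e-01 -6.44423643e-01]] [0.62267967 0.07789804 0.91995629]
top [[391.51380766   0.         275.4411646 ]
 [  0.         391.51380766 210.89905686]
 [  0.           0.           1.        ]] [[ 0.00680217 -0.99990676 -0.01184075]
 [-0.9969983  -0.00586818 -0.07720074]
 [ 0.07712406  0.01233034 -0.99694526]] [0.0618749  0.62981484 0.9254521 ]
{'clock': 0.1, 'joints': array([-1.26511461,  0.47771571,  0.0223697 ,  1.55636785, -0.01149184,
        1.10927389, -0.08308678]), 'qvel': array([ 0.00154269, -0.00099239, -0.00016218, -0.0017531 ,  0.00011597,
       -0.00124076, -0.00151953]), 'tau': array([ 4.17196308e-03, -5.97756243e+01,  1.61351725e+00, -2.81952024e+01,
        1.28181494e-02,  5.07543795e-03, -4.02471153e-05]), 'tcp_pos': array([0.27121375, 0.6175336 , 0.23041816]), 'orientation': array([-6.45279200e-01, -3.07440406e+00,  2.55090289e-03]), 'contact_force': array([-1.21489656, -0.3754923 , -0.50895802]), 'moment': array([ 0.01788512, -0.01793816, -0.03066331]), 'grip_width': 0.08553973626359404}
```

View pics/side0.png

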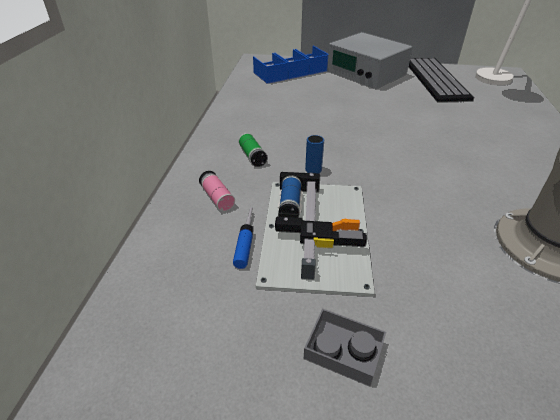

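View pics/top0.png

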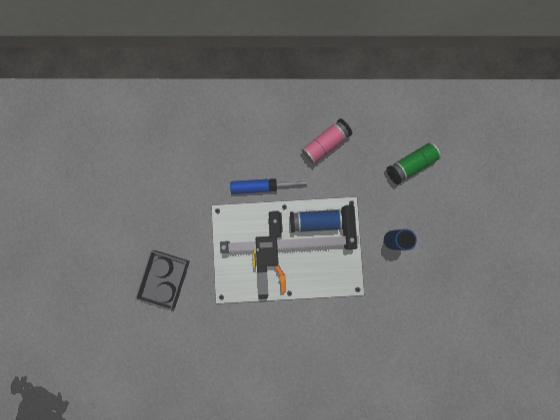

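The side view shows the jig at about (315,235) and the clamp with its trigger at (345,225). The top view shows the plate spanning (212–363, 198–303), with the handle pointing toward the robot. The blue tube in the saddles at (320,221) is the job tube. The pink tube (327,142), the green tube (413,164) and the standing spare (400,240) are to be left alone. I'll enlarge the view next.

```bash
cat > h.py <<'E'
import numpy as np, cv2
from bench import monitor, viewer, job
def unproj(n,u,v,z):
    c=viewer.calibration(n);K,R,t=[np.array(c[k]) for k in("K","R","t")]
    d=R.T@np.linalg.solve(K,[u,v,1.]);C=-R.T@t
    return C+d*(z-C[2])/d[2]
def proj(n,X):
    c=viewer.calibration(n);K,R,t=[np.array(c[k]) for k in("K","R","t")]
    p=K@(R@np.array(X,float)+t); return p[:2]/p[2]
E
python3 - <<'E'
from h import *
im=cv2.imread("pics/top0.png")[185:315,200:375]
cv2.imwrite("pics/top0c.png",cv2.resize(im,None,fx=4.5,fy=4.5,interpolation=cv2.INTER_CUBIC))
im=cv2.imread("pics/side0.png")[165:300,245:385]
cv2.imwrite("pics/side0c.png",cv2.resize(im,None,fx=4.4,fy=4.4,interpolation=cv2.INTER_CUBIC))
for r in [(212,206),(357,198),(363,295),(215,303)]: print(unproj("top",*r,0.012))
E
```

```text
[0.64159214 0.22260301 0.012     ]
[ 0.66339574 -0.1343752   0.012     ]
[ 0.42810382 -0.14664269  0.012     ]
[0.40600089 0.21077199 0.012     ]
```

View pics/top0c.png

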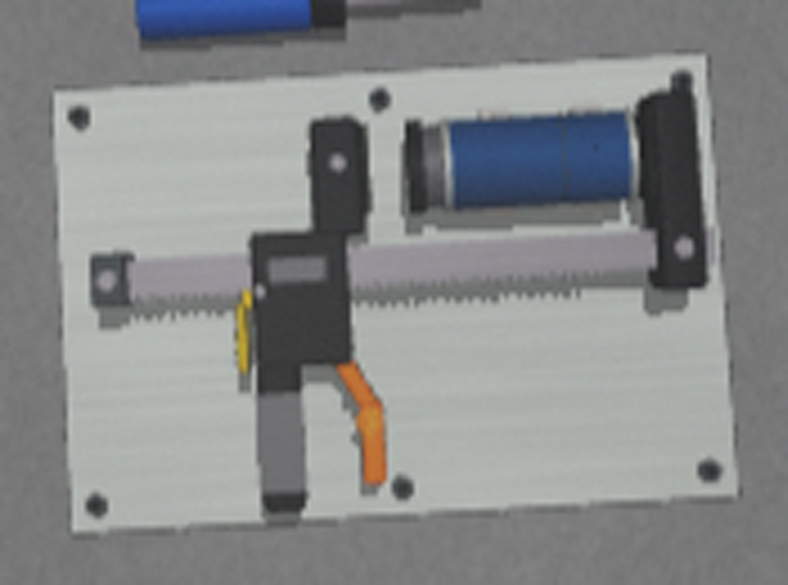

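View pics/side0c.png

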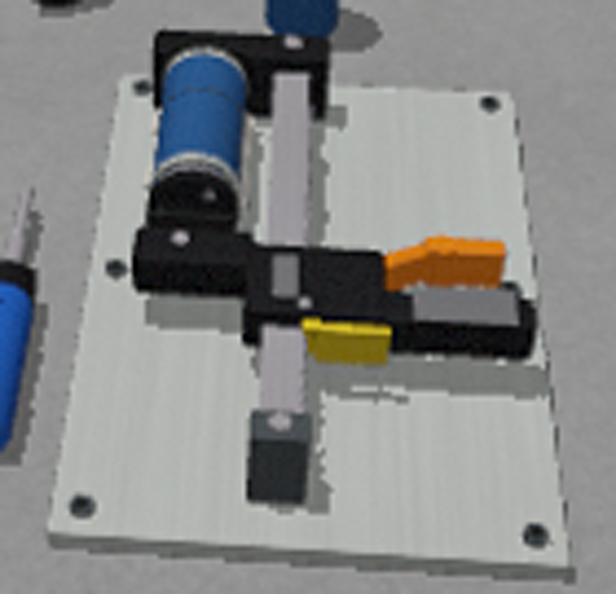

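```bash
cat > fit.py <<'E'
from h import *
from scipy.optimize import least_squares
def T(n,u,v): return (u/4.5+200-.4,v/4.5+185-.4) if n=="top" else (u/4.4+245-.4,v/4.4+165-.4)
J=[("top",54,92,-160,105,12),("top",705,56,200,105,12),("top",738,495,200,-135,12),("top",73,532,-160,-135,12),
("side",122,74,200,105,12),("side",512,92,200,-135,12),("side",572,572,-160,-135,12),("side",50,534,-160,105,12)]
def w(p,x,y,z):
    c,s=np.cos(p[2]),np.sin(p[2]); return [p[0]+c*x/1e3-s*y/1e3,p[1]+s*x/1e3+c*y/1e3,z/1e3]
for sel in ("top","side",None):
    f=lambda p:np.concatenate([proj(n,w(p,x,y,z))-T(n,u,v) for n,u,v,x,y,z in J if sel in(None,n)])
    r=least_squares(f,[0.54,0.06,-1.5]);print(sel,r.x.round(4),r.fun.round(1))
p=r.x
# carriage top features, z=59 : corners
for u,v in [(250,235),(350,232),(352,362),(258,365),(262,505),(303,505)]:
    X=unproj("top",*T("top",u,v),0.059); d=X[:2]-p[:2];c,s=np.cos(p[2]),np.sin(p[2]);print((u,v),(1e3*np.array([c*d[0]+s*d[1],-s*d[0]+c*d[1]])).round(1))
E
python3 fit.py
```

```text
top [ 0.5501  0.0588 -1.508 ] [-0.6 -0.4  0.6 -0.7  0.5  0.5 -0.5  0.5]
side [ 0.5508  0.0613 -1.5064] [-0.2  0.3  0.5  0.5  0.5 -0.8 -0.7  0.2]
None [ 0.5504  0.0598 -1.5075] [-1.  -0.5  0.2 -0.9  0.1  0.3 -0.9  0.4  0.1 -0.1  0.7  0.2  0.6 -1.3
 -0.5 -0.5]
(250, 235) [-51.4  18.8]
(350, 232) [ 0.3 17.4]
(352, 362) [ -2.4 -49.3]
(258, 365) [-50.8 -48.1]
(262, 505) [ -52.5 -119.2]
(303, 505) [ -31.6 -120.3]
```

```bash
cat >> h.py <<'E'
from scipy.spatial.transform import Rotation as Ro
P=[0.5504,0.0598,-1.5075]
def j2w(x,y,z):
    c,s=np.cos(P[2]),np.sin(P[2]); return np.array([P[0]+(c*x-s*y)/1e3,P[1]+(s*x+c*y)/1e3,z/1e3])
def w2j(X):
    d=np.array(X[:2])-P[:2];c,s=np.cos(P[2]),np.sin(P[2]);return np.array([c*d[0]+s*d[1],-s*d[0]+c*d[1],X[2]])*1e3
def go(target,jx=None):
    "needed shift in tool axes & turn"
    o=monitor.get_obs();R=Ro.from_rotvec(o["orientation"])
    c,s=np.cos(P[2]),np.sin(P[2]); sg=1 if R.as_matrix()[:2,1]@[c,s]>0 else -1
    ty=sg*np.array([c,s,0]);tz=np.array([0,0,-1.]);G=Ro.from_matrix(np.c_[np.cross(ty,tz),ty,tz])
    print("clock",o["clock"],"tcp",o["tcp_pos"].round(4),"jig",w2j(o["tcp_pos"]).round(1),"w",round(o["grip_width"],4),"F",o["contact_force"].round(1),"sg",sg)
    print("axes",R.as_matrix().round(3).tolist())
    print("target",np.round(target,4),"shift tool mm",(R.inv().apply(target-o["tcp_pos"])*1e3).round(1),"turn deg",np.rad2deg((R.inv()*G).as_rotvec()).round(2), "shift in goal axes",(G.inv().apply(target-o["tcp_pos"])*1e3).round(1))
E
python3 - <<'E'
from h import *
go(j2w(-17-2,-80,150)); go(j2w(-17-2,-80,22));print(proj("top",j2w(-19,-80,44)),monitor.get_obs()["joints"])
# cap measurement
for u,v in [(405,165),(425,165),(446,165),(640,160)]:
    print(w2j(unproj("top",u/4.5+199.6,v/4.5+184.6,0.066)).round(1))
E
```

```text
clock 0.1 tcp [0.2712 0.6175 0.2304] jig [-574.3 -243.3  230.4] w 0.0855 F [-1.2 -0.4 -0.5] sg -1
axes [[-0.916, 0.402, -0.001], [0.402, 0.916, -0.002], [-0.0, -0.002, -1.0]]
target [0.4694 0.0737 0.15  ] shift tool mm [-400.1 -418.1   81.2] turn deg [-9.000e-02 -1.000e-02 -2.733e+01] shift in goal axes [-163.3 -555.3   80.4]
clock 0.1 tcp [0.2712 0.6175 0.2304] jig [-574.3 -243.3  230.4] w 0.0855 F [-1.2 -0.4 -0.5] sg -1
axes [[-0.916, 0.402, -0.001], [0.402, 0.916, -0.002], [-0.0, -0.002, -1.0]]
target [0.4694 0.0737 0.022 ] shift tool mm [-400.  -417.9  209.2] turn deg [-9.000e-02 -1.000e-02 -2.733e+01] shift in goal axes [-163.3 -555.3  208.4]
[271.54253784 278.24822206] [-1.26511461  0.47771571  0.0223697   1.55636785 -0.01149184  1.10927389
 -0.08308678]
[30.6 50.1 66. ]
[40.9 49.5 66. ]
[51.7 48.9 66. ]
[151.3  45.8  66. ]
```

>>> drive_tool([
  {"linear":[0,0,0.01],"dr":[0,0,-9.1],"jaw":0},
  {"linear":[0,0,0.02],"dr":[0,0,-9.1],"jaw":0},
  {"linear":[0,0,0.02],"dr":[0,0,-9.1],"jaw":0},
  {"linear":[-0.017,-0.058,0],"dr":[0,0,0],"jaw":0},
  {"linear":[-0.017,-0.058,0],"dr":[0,0,0],"jaw":0},
  {"linear":[-0.017,-0.058,0],"dr":[0,0,0],"jaw":0},
  {"linear":[-0.017,-0.058,0],"dr":[0,0,0],"jaw":0},
  {"linear":[-0.017,-0.058,0],"dr":[0,0,0],"jaw":0},
], force=20)

```text
clock: 1.1
tcp_pos: [0.3778, 0.3301, 0.1749]
orientation: [0.138, -3.133, 0.007]
contact_force: [0.7, 0.1, -0.2]
grip_width: 0.0851
```

```bash
python3 -c "
from h import *
go(j2w(-19,-80,150))"
```

```text
clock 1.1 tcp [0.3778 0.3301 0.1749] jig [-280.7 -155.2  174.9] w 0.0851 F [ 0.7  0.1 -0.2] sg -1
axes [[-0.996, -0.088, -0.005], [-0.088, 0.996, -0.005], [0.005, -0.004, -1.0]]
target [0.4694 0.0737 0.15  ] shift tool mm [ -68.8 -263.4   25.7] turn deg [-0.26 -0.3   1.41] shift in goal axes [ -75.2 -261.7   24.9]
```

>>> drive_tool([
  {"linear":[-0.016,-0.058,0],"dr":[-0.3,-0.3,1.4],"jaw":0},
  {"linear":[-0.016,-0.058,0],"dr":[0,0,0],"jaw":0},
  {"linear":[-0.016,-0.058,0.005],"dr":[0,0,0],"jaw":0},
  {"linear":[-0.016,-0.058,0.01],"dr":[0,0,0],"jaw":0},
  {"linear":[-0.012,-0.03,0.01],"dr":[0,0,0],"jaw":0},
  {"linear":[0,0,0],"dr":[0,0,0],"jaw":0},
])

```text
clock: 1.85
tcp_pos: [0.4736, 0.0598, 0.1492]
orientation: [-0.084, 3.139, -0.0]
contact_force: [0.6, 1.0, -0.2]
grip_width: 0.0853
```

```bash
python3 -c "
from h import *
go(j2w(-19,-80,22))
im=viewer.grab_frame('top');cv2.imwrite('pics/top1.png',cv2.resize(cv2.cvtColor(im,cv2.COLOR_RGB2BGR)[185:345,180:375],None,fx=3.7,fy=3.7,interpolation=cv2.INTER_CUBIC))
im=viewer.grab_frame('side');cv2.imwrite('pics/side1.png',cv2.resize(cv2.cvtColor(im,cv2.COLOR_RGB2BGR)[140:300,245:425],None,fx=3.7,fy=3.7,interpolation=cv2.INTER_CUBIC))"
```

```text
clock 1.85 tcp [0.4736 0.0598 0.1492] jig [ -4.8 -76.6 149.2] w 0.0853 F [ 0.6  1.  -0.2] sg -1
axes [[-0.999, -0.053, 0.001], [-0.053, 0.999, -0.0], [-0.001, -0.0, -1.0]]
target [0.4694 0.0737 0.022 ] shift tool mm [  3.7  14.2 127.2] turn deg [-0.02  0.06 -0.56] shift in goal axes [  3.4  14.2 127.2]
```

View pics/top1.png

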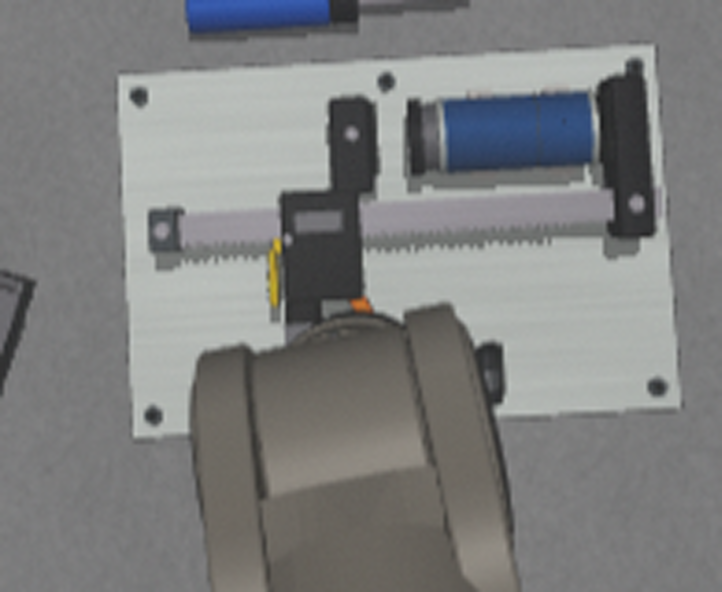

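View pics/side1.png

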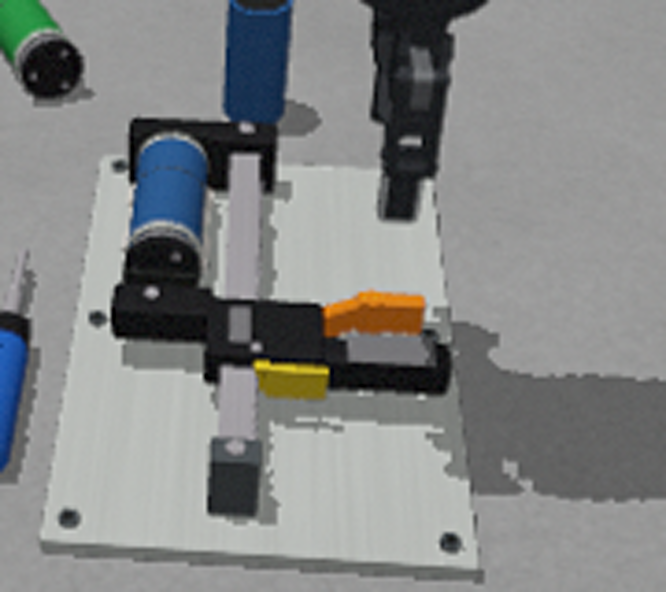

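The top view shows the gripper above the handle and the carriage where it was. In the side view the trigger (375,312), handle (390,360) and finger tips (400,215) are all clear of each other. I'll centre the gripper and lower it.

>>> drive_tool([
  {"linear":[0.0035,0.014,0],"dr":[0,0,-0.5],"jaw":0},
  {"linear":[0,0,0.03],"dr":[0,0,0],"jaw":0},
  {"linear":[0,0,0.03],"dr":[0,0,0],"jaw":0},
  {"linear":[0,0,0],"dr":[0,0,0],"jaw":0},
])

```text
clock: 2.45
tcp_pos: [0.4677, 0.0869, 0.09]
orientation: [-0.126, 3.135, 0.008]
contact_force: [-0.9, -0.6, 0.5]
grip_width: 0.085
```

```bash
python3 -c "
from h import *
go(j2w(-19,-80,22))
for u,v in [(386,430),(363,430),(258,430)]: print(w2j(unproj('top',u/4.5+199.6,v/4.5+184.6,0.057)).round(1))
im=viewer.grab_frame('side');cv2.imwrite('pics/side2.png',cv2.resize(cv2.cvtColor(im,cv2.COLOR_RGB2BGR)[140:300,245:425],None,fx=3.7,fy=3.7,interpolation=cv2.INTER_CUBIC))"
```

```text
clock 2.45 tcp [0.4677 0.0869 0.09  ] jig [-32.3 -80.8  90. ] w 0.085 F [-0.9 -0.6  0.5] sg -1
axes [[-0.997, -0.08, 0.004], [-0.08, 0.997, 0.005], [-0.004, 0.005, -1.0]]
target [0.4694 0.0737 0.022 ] shift tool mm [ -0.3 -13.7  68. ] turn deg [0.3  0.24 0.97] shift in goal axes [ -0.8 -13.3  68. ]
[ 13.  -84.9  57. ]
[  1.3 -84.3  57. ]
[-52.7 -81.3  57. ]
```

View pics/side2.png

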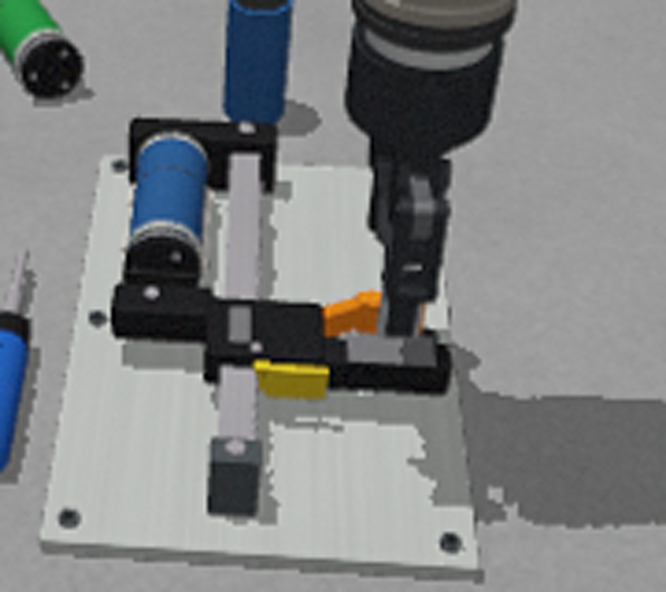

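```bash
python3 -c "
from h import *
go(j2w(-19.5,-80,22));print(abs(monitor.get_obs()['qvel']).max())"
```

```text
clock 2.5 tcp [0.4687 0.0871 0.0911] jig [-32.4 -79.8  91.1] w 0.0857 F [-0.1  0.1 -0.1] sg -1
axes [[-0.997, -0.08, 0.006], [-0.08, 0.997, 0.006], [-0.006, 0.006, -1.0]]
target [0.4693 0.0742 0.022 ] shift tool mm [  0.8 -13.3  69. ] turn deg [0.33 0.36 0.97] shift in goal axes [  0.2 -12.9  69.1]
0.024068287147446483
```

>>> drive_tool([
  {"linear":[0,-0.013,0],"dr":[0.3,0.3,1.0],"jaw":0},
  {"linear":[0,0,0],"dr":[0,0,0],"jaw":0},
  {"linear":[0,0,0],"dr":[0,0,0],"jaw":0},
])

```text
clock: 2.88
tcp_pos: [0.4714, 0.0747, 0.094]
orientation: [-0.098, 3.135, 0.003]
contact_force: [-0.2, 0.0, -0.1]
grip_width: 0.0852
```

```bash
python3 -c "
from h import *
go(j2w(-19.5,-80,22));print(abs(monitor.get_obs()['qvel']).max())"
```

```text
clock 2.875 tcp [0.4714 0.0747 0.094 ] jig [-19.9 -77.9  94. ] w 0.0852 F [-0.2  0.  -0.1] sg -1
axes [[-0.998, -0.063, 0.005], [-0.063, 0.998, 0.002], [-0.005, 0.002, -1.0]]
target [0.4693 0.0742 0.022 ] shift tool mm [ 2.5 -0.5 71.9] turn deg [ 0.09  0.3  -0.04] shift in goal axes [ 2.1 -0.4 72. ]
0.009723111168283663
```

>>> drive_tool([
  {"linear":[0.002,0,0.025],"dr":[0,0.3,0],"jaw":0},
  {"linear":[0,0,0.025],"dr":[0,0,0],"jaw":0},
  {"linear":[0,0,0.01],"dr":[0,0,0],"jaw":0},
  {"linear":[0,0,0],"dr":[0,0,0],"jaw":0},
  {"linear":[0,0,0],"dr":[0,0,0],"jaw":0},
])

```text
clock: 3.5
tcp_pos: [0.4724, 0.0752, 0.0355]
orientation: [-0.096, 3.134, 0.005]
contact_force: [-1.0, 0.9, -0.6]
grip_width: 0.0857
```

```bash
python3 -c "
from h import *
go(j2w(-19.5,-80,22));print(abs(monitor.get_obs()['qvel']).max())"
```

```text
clock 3.5 tcp [0.4724 0.0752 0.0355] jig [-20.3 -76.9  35.5] w 0.0857 F [-1.   0.9 -0.6] sg -1
axes [[-0.998, -0.061, 0.006], [-0.061, 0.998, 0.004], [-0.006, 0.003, -1.0]]
target [0.4693 0.0742 0.022 ] shift tool mm [ 3.2 -0.9 13.4] turn deg [ 0.19  0.34 -0.1 ] shift in goal axes [ 3.1 -0.8 13.5]
0.0018610773288693311
```

>>> drive_tool([
  {"linear":[0.004,-0.001,0.013],"dr":[0.2,0.3,0],"jaw":0},
  {"linear":[0,0,0],"dr":[0,0,0],"jaw":0},
  {"linear":[0,0,0],"dr":[0,0,0],"jaw":0.15},
])

```text
clock: 3.88
tcp_pos: [0.469, 0.0742, 0.0226]
orientation: [-0.097, 3.138, 0.0]
contact_force: [0.3, 0.9, 0.4]
grip_width: 0.073
```

```bash
python3 -c "
from h import *
im=viewer.grab_frame('side');cv2.imwrite('pics/side3.png',cv2.resize(cv2.cvtColor(im,cv2.COLOR_RGB2BGR)[140:300,245:425],None,fx=3.7,fy=3.7,interpolation=cv2.INTER_CUBIC))
go(j2w(-19.5,-80,22));print(abs(monitor.get_obs()['qvel']).max())"
```

```text
clock 3.925 tcp [0.4689 0.0741 0.0226] jig [-19.5 -80.5  22.6] w 0.0725 F [-0.8 -0.3 -0.1] sg -1
axes [[-0.998, -0.061, 0.002], [-0.061, 0.998, 0.0], [-0.002, -0.0, -1.0]]
target [0.4693 0.0742 0.022 ] shift tool mm [-0.5  0.   0.6] turn deg [-0.    0.11 -0.11] shift in goal axes [-0.5  0.   0.6]
0.002461925327564648
```

View pics/side3.png

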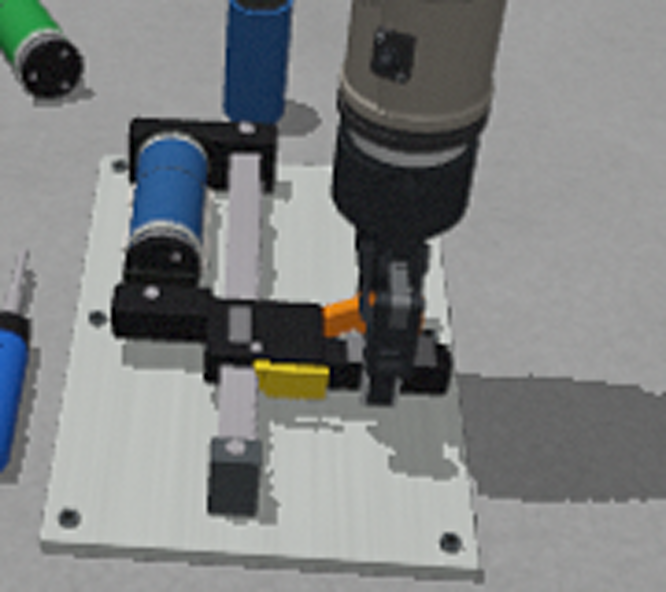

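The fingers straddle the handle and trigger: the rear finger is at (385,370), with the trigger behind it. First stroke.

>>> drive_tool([
  {"linear":[0,0,0],"dr":[0,0,0],"jaw":0.25},
  {"linear":[0,0,0],"dr":[0,0,0],"jaw":0.33},
  {"linear":[0,0,0],"dr":[0,0,0],"jaw":0.41},
  {"linear":[0,0,0],"dr":[0,0,0],"jaw":0.49},
  {"linear":[0,0,0],"dr":[0,0,0],"jaw":0.56},
  {"linear":[0,0,0],"dr":[0,0,0],"jaw":0.58},
  {"linear":[0,0,0],"dr":[0,0,0],"jaw":0.58},
], force=20)

```text
clock: 4.8
tcp_pos: [0.4694, 0.0747, 0.0246]
orientation: [-0.097, 3.137, 0.002]
contact_force: [-0.6, 1.1, 0.5]
grip_width: 0.037
```

```bash
python3 -c "
from h import *
im=viewer.grab_frame('side');cv2.imwrite('pics/side4.png',cv2.resize(cv2.cvtColor(im,cv2.COLOR_RGB2BGR)[140:300,245:425],None,fx=3.7,fy=3.7,interpolation=cv2.INTER_CUBIC))
go(j2w(-19.5,-80,22));print(abs(monitor.get_obs()['qvel']).max())"
```

```text
clock 4.85 tcp [0.4694 0.0747 0.0246] jig [-19.9 -79.9  24.6] w 0.0374 F [-1.1  0.5  2.5] sg -1
axes [[-0.998, -0.062, 0.003], [-0.062, 0.998, 0.001], [-0.003, 0.001, -1.0]]
target [0.4693 0.0742 0.022 ] shift tool mm [ 0.1 -0.4  2.6] turn deg [ 0.05  0.2  -0.1 ] shift in goal axes [ 0.1 -0.4  2.6]
0.0013255398369850333
```

View pics/side4.png

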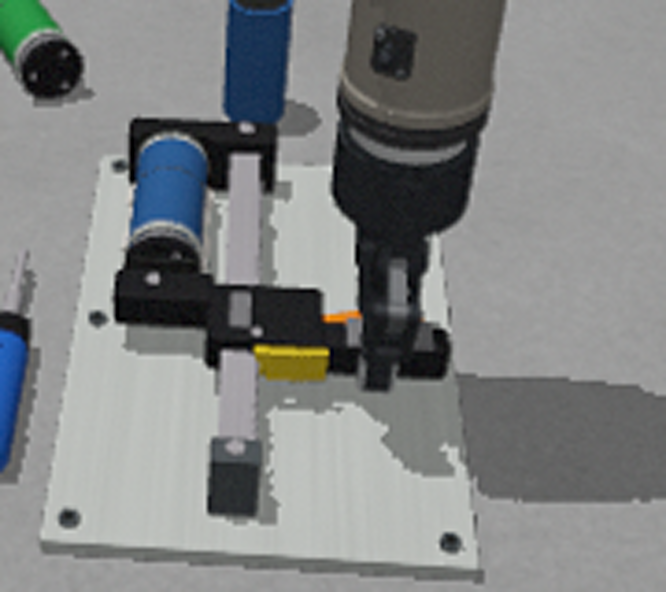

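The carriage moved up about 13 mm and the trigger is fully squeezed. I'll open and follow it by 13 mm.

>>> drive_tool([
  {"linear":[0,0,0],"dr":[0,0,0],"jaw":0.25},
  {"linear":[0,0,0],"dr":[0,0,0],"jaw":0},
  {"linear":[0,-0.013,0.002],"dr":[0,0.2,0],"jaw":0},
  {"linear":[0,0,0],"dr":[0,0,0],"jaw":0},
  {"linear":[0,0,0],"dr":[0,0,0],"jaw":0},
])

```text
clock: 5.48
tcp_pos: [0.4703, 0.0598, 0.022]
orientation: [0.095, -3.14, -0.0]
contact_force: [0.7, -0.9, 0.3]
grip_width: 0.0856
```

```bash
python3 -c "
from h import *
im=viewer.grab_frame('top');cv2.imwrite('pics/top5.png',cv2.resize(cv2.cvtColor(im,cv2.COLOR_RGB2BGR)[185:345,180:375],None,fx=4,fy=3.7,interpolation=cv2.INTER_CUBIC)) if 0 else cv2.imwrite('pics/top5.png',cv2.resize(cv2.cvtColor(im,cv2.COLOR_RGB2BGR)[185:315,200:375],None,fx=4.5,fy=4.5,interpolation=cv2.INTER_CUBIC))
im=viewer.grab_frame('side');cv2.imwrite('pics/side5.png',cv2.resize(cv2.cvtColor(im,cv2.COLOR_RGB2BGR)[140:300,245:425],None,fx=3.7,fy=3.7,interpolation=cv2.INTER_CUBIC))
go(j2w(-6.6,-80,22));print(abs(monitor.get_obs()['qvel']).max())"
```

```text
clock 5.575 tcp [0.4702 0.0598 0.022 ] jig [ -5.1 -80.1  22. ] w 0.0858 F [ 0.3  0.5 -0.1] sg -1
axes [[-0.998, -0.06, -0.001], [-0.06, 0.998, -0.0], [0.001, 0.0, -1.0]]
target [0.4701 0.0613 0.022 ] shift tool mm [-0.1  1.5 -0. ] turn deg [ 0.   -0.04 -0.16] shift in goal axes [-0.1  1.5 -0. ]
0.0030200572802585417
```

View pics/side5.png

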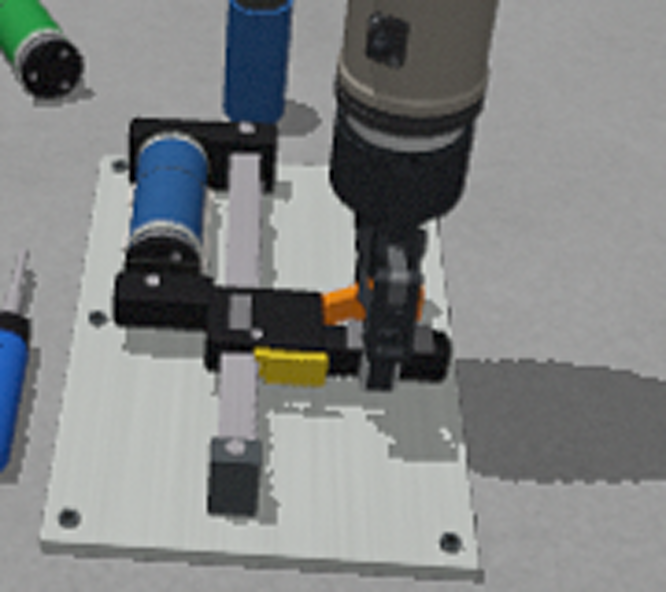

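View pics/top5.png

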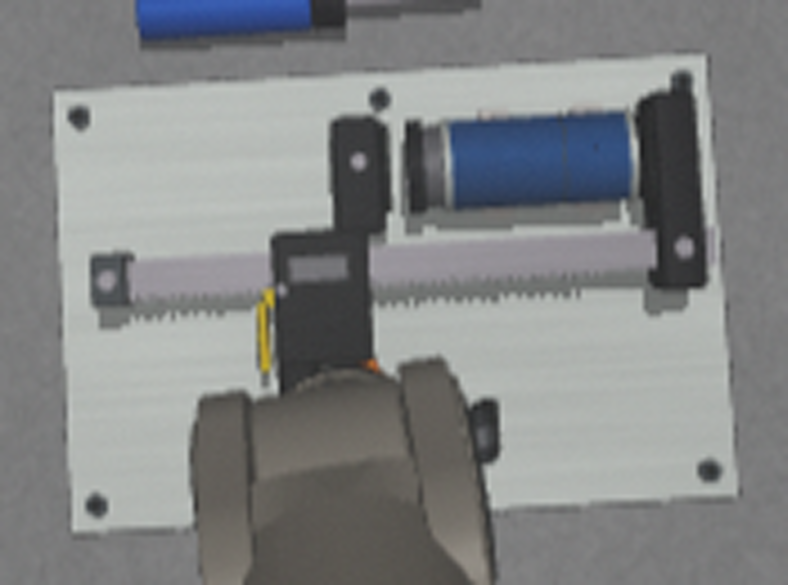

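>>> drive_tool([
  {"linear":[0,0.0025,0],"dr":[0,0,0],"jaw":0.1},
  {"linear":[0,0,0],"dr":[0,0,0],"jaw":0.25},
  {"linear":[0,0,0],"dr":[0,0,0],"jaw":0.32},
  {"linear":[0,0,0],"dr":[0,0,0],"jaw":0.38},
  {"linear":[0,0,0],"dr":[0,0,0],"jaw":0.44},
], force=20)

```text
clock: 6.2
tcp_pos: [0.4703, 0.0653, 0.023]
orientation: [-0.099, 3.14, 0.004]
contact_force: [-1.1, 0.8, 2.5]
grip_width: 0.0477
```

>>> drive_tool([
  {"linear":[0,0,0],"dr":[0,0,0],"jaw":0.49},
  {"linear":[0,0,0],"dr":[0,0,0],"jaw":0.53},
  {"linear":[0,0,0],"dr":[0,0,0],"jaw":0.56},
  {"linear":[0,0,0],"dr":[0,0,0],"jaw":0.58},
  {"linear":[0,0,0],"dr":[0,0,0],"jaw":0.58},
])

```text
clock: 6.82
tcp_pos: [0.4704, 0.0668, 0.0239]
orientation: [-0.102, 3.139, 0.006]
contact_force: [-1.0, 1.8, 2.8]
grip_width: 0.0378
```

```bash
python3 -c "
from h import *
im=viewer.grab_frame('top');cv2.imwrite('pics/top6.png',cv2.resize(cv2.cvtColor(im,cv2.COLOR_RGB2BGR)[185:315,200:375],None,fx=4.5,fy=4.5,interpolation=cv2.INTER_CUBIC))
go(j2w(-6.6,-80,22));print(abs(monitor.get_obs()['qvel']).max())"
```

```text
clock 6.875 tcp [0.4704 0.0667 0.0239] jig [-12.  -79.4  23.9] w 0.0373 F [-1.   1.2  3.5] sg -1
axes [[-0.998, -0.065, 0.001], [-0.065, 0.998, 0.004], [-0.001, 0.004, -1.0]]
target [0.4701 0.0613 0.022 ] shift tool mm [ 0.7 -5.4  1.9] turn deg [0.2  0.07 0.11] shift in goal axes [ 0.6 -5.4  1.9]
0.000639193943279655
```

View pics/top6.png

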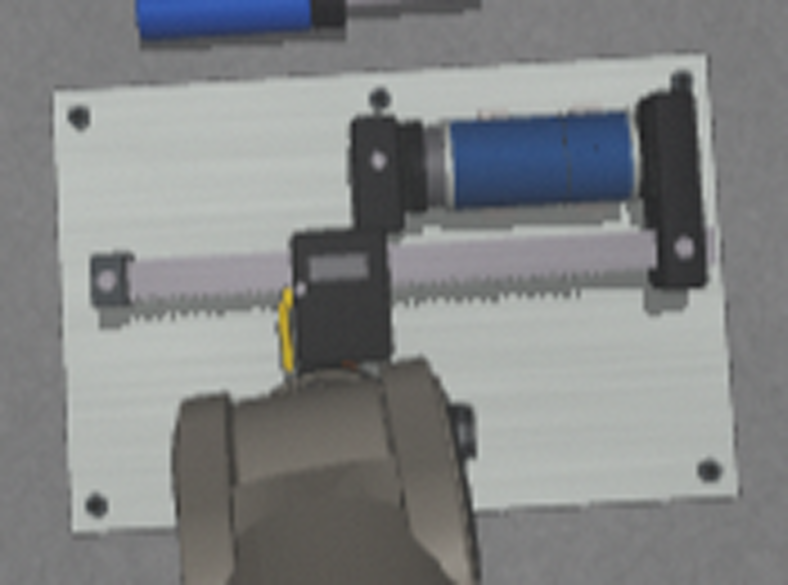

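The jaw now touches the cap (410,165) and has just begun to slide the tube. I'll release and follow.

>>> drive_tool([
  {"linear":[0,0,0],"dr":[0,0,0],"jaw":0.25},
  {"linear":[0,0,0],"dr":[0,0,0],"jaw":0},
  {"linear":[0,-0.013,0.002],"dr":[0.2,0,0],"jaw":0},
  {"linear":[0,0,0],"dr":[0,0,0],"jaw":0},
  {"linear":[0,0,0],"dr":[0,0,0],"jaw":0},
])

```text
clock: 7.5
tcp_pos: [0.4711, 0.0509, 0.021]
orientation: [-0.099, 3.14, -0.003]
contact_force: [-0.5, 0.6, -0.4]
grip_width: 0.0855
```

```bash
python3 -c "
from h import *
im=viewer.grab_frame('top');cv2.imwrite('pics/top7.png',cv2.resize(cv2.cvtColor(im,cv2.COLOR_RGB2BGR)[185:315,200:375],None,fx=4.5,fy=4.5,interpolation=cv2.INTER_CUBIC))
go(j2w(1,-80,22));print(abs(monitor.get_obs()['qvel']).max())
T=lambda u,v:w2j(unproj('top',u/4.5+199.6,v/4.5+184.6,.059)).round(1)
print(T(250,235),T(378,160),T(338,162),T(358,161))"
```

```text
clock 7.55 tcp [0.471  0.0509 0.021 ] jig [  3.9 -79.8  21. ] w 0.0855 F [-0.6 -0.3 -0.1] sg -1
axes [[-0.998, -0.063, 0.0], [-0.063, 0.998, -0.002], [-0.0, -0.002, -1.0]]
target [0.4706 0.0537 0.022 ] shift tool mm [ 0.2  2.9 -1. ] turn deg [-0.11  0.01 -0.01] shift in goal axes [ 0.2  2.9 -1. ]
0.004194917934800982
[-51.4  18.8  59. ] [17.  53.8 59. ] [-3.8 54.  59. ] [ 6.6 53.9 59. ]
```

View pics/top7.png

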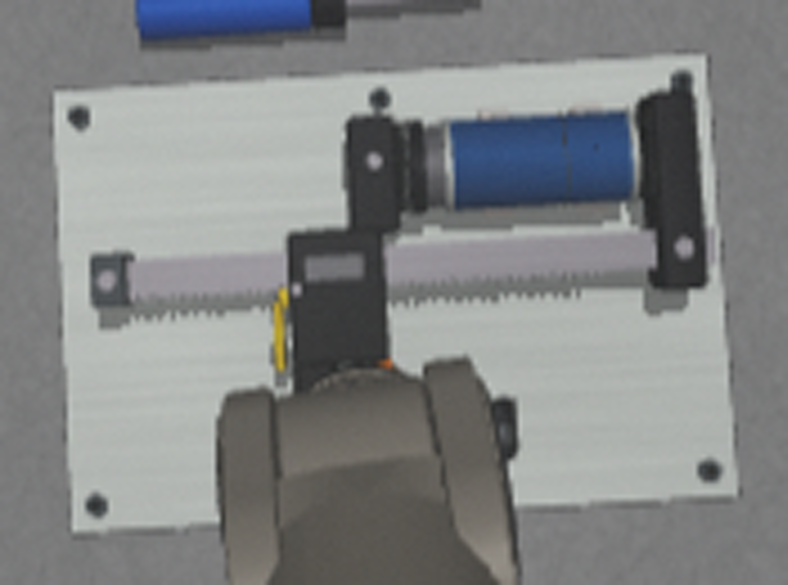

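>>> drive_tool([
  {"linear":[0,0.003,-0.001],"dr":[0,0,0],"jaw":0.1},
  {"linear":[0,0,0],"dr":[0,0,0],"jaw":0.25},
  {"linear":[0,0,0],"dr":[0,0,0],"jaw":0.31},
  {"linear":[0,0,0],"dr":[0,0,0],"jaw":0.36},
  {"linear":[0,0,0],"dr":[0,0,0],"jaw":0.4},
], force=20)

```text
clock: 8.18
tcp_pos: [0.4711, 0.0573, 0.0232]
orientation: [-0.103, 3.139, 0.002]
contact_force: [-0.4, 1.2, 2.6]
grip_width: 0.0515
```

>>> drive_tool([
  {"linear":[0,0,0],"dr":[0,0,0],"jaw":0.44},
  {"linear":[0,0,0],"dr":[0,0,0],"jaw":0.47},
  {"linear":[0,0,0],"dr":[0,0,0],"jaw":0.5},
  {"linear":[0,0,0],"dr":[0,0,0],"jaw":0.53},
  {"linear":[0,0,0],"dr":[0,0,0],"jaw":0.56},
  {"linear":[0,0,0],"dr":[0,0,0],"jaw":0.58},
  {"linear":[0,0,0],"dr":[0,0,0],"jaw":0.58},
])

```text
clock: 9.05
tcp_pos: [0.4712, 0.0597, 0.0248]
orientation: [-0.109, 3.138, 0.005]
contact_force: [-1.3, 1.6, 3.0]
grip_width: 0.0379
```

```bash
python3 -c "
from h import *
im=viewer.grab_frame('top');cv2.imwrite('pics/top8.png',cv2.resize(cv2.cvtColor(im,cv2.COLOR_RGB2BGR)[185:315,200:375],None,fx=4.5,fy=4.5,interpolation=cv2.INTER_CUBIC))
go(j2w(1,-80,22));print(abs(monitor.get_obs()['qvel']).max())"
```

```text
clock 9.1 tcp [0.4712 0.0597 0.0248] jig [ -4.9 -79.   24.8] w 0.0376 F [-1.4  1.7  3.3] sg -1
axes [[-0.998, -0.069, 0.002], [-0.069, 0.998, 0.003], [-0.002, 0.003, -1.0]]
target [0.4706 0.0537 0.022 ] shift tool mm [ 1.  -5.9  2.8] turn deg [0.16 0.13 0.35] shift in goal axes [ 1.  -5.9  2.8]
0.0037075121151890866
```

View pics/top8.png

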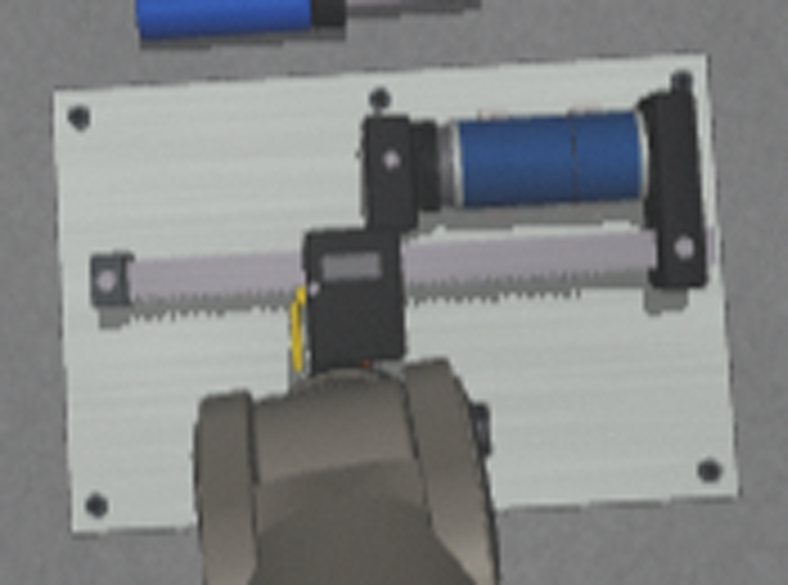

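The tube has been slid to the fixed pad and the cap is partly in, with about 7 mm of grey spigot still visible at (447,163). I'll release and follow again.

>>> drive_tool([
  {"linear":[0,0,0],"dr":[0,0,0],"jaw":0.25},
  {"linear":[0,0,0],"dr":[0,0,0],"jaw":0},
  {"linear":[0.001,-0.011,0.003],"dr":[0.2,0,0.3],"jaw":0},
  {"linear":[0,0,0],"dr":[0,0,0],"jaw":0},
  {"linear":[0,0,0],"dr":[0,0,0],"jaw":0},
])

```text
clock: 9.72
tcp_pos: [0.4706, 0.0462, 0.0208]
orientation: [-0.097, 3.139, -0.003]
contact_force: [-0.1, -0.5, 1.6]
grip_width: 0.0857
```

```bash
python3 -c "
from h import *
im=viewer.grab_frame('top');cv2.imwrite('pics/top9.png',cv2.resize(cv2.cvtColor(im,cv2.COLOR_RGB2BGR)[185:315,200:375],None,fx=4.5,fy=4.5,interpolation=cv2.INTER_CUBIC))
go(j2w(7,-80,22));print(abs(monitor.get_obs()['qvel']).max())"
```

```text
clock 9.775 tcp [0.4706 0.0461 0.0208] jig [  8.6 -80.5  20.8] w 0.0852 F [ 0.1  1.2 -0.5] sg -1
axes [[-0.998, -0.062, 0.001], [-0.062, 0.998, -0.002], [-0.001, -0.002, -1.0]]
target [0.471  0.0478 0.022 ] shift tool mm [-0.5  1.6 -1.2] turn deg [-0.13  0.07 -0.1 ] shift in goal axes [-0.5  1.6 -1.2]
0.00378547871379322
```

View pics/top9.png

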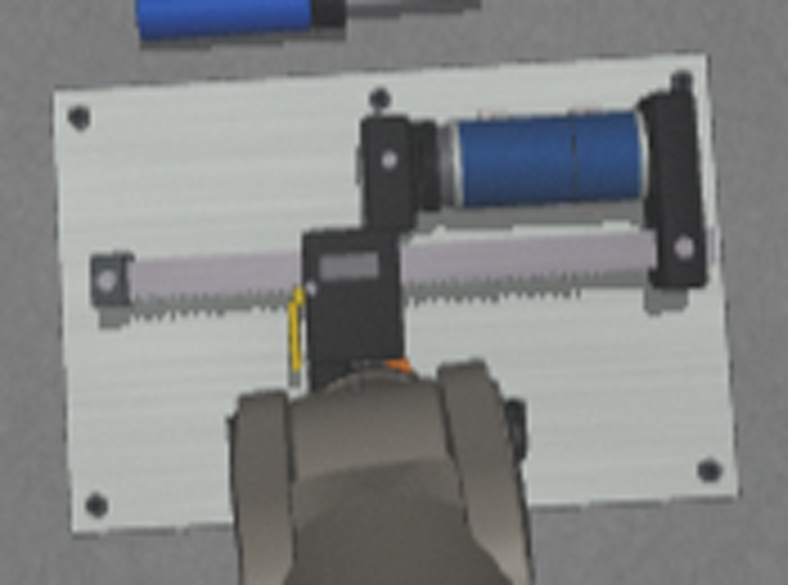

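>>> drive_tool([
  {"linear":[-0.0005,0.0005,-0.001],"dr":[0,0,0],"jaw":0.1},
  {"linear":[0,0,0],"dr":[0,0,0],"jaw":0.25},
  {"linear":[0,0,0],"dr":[0,0,0],"jaw":0.31},
  {"linear":[0,0,0],"dr":[0,0,0],"jaw":0.35},
  {"linear":[0,0,0],"dr":[0,0,0],"jaw":0.38},
  {"linear":[0,0,0],"dr":[0,0,0],"jaw":0.41},
], force=20)

```text
clock: 10.52
tcp_pos: [0.4711, 0.0521, 0.0237]
orientation: [-0.102, 3.138, 0.004]
contact_force: [-1.7, -0.6, 2.1]
grip_width: 0.0503
```

>>> drive_tool([
  {"linear":[0,0,0],"dr":[0,0,0],"jaw":0.44},
  {"linear":[0,0,0],"dr":[0,0,0],"jaw":0.46},
  {"linear":[0,0,0],"dr":[0,0,0],"jaw":0.48},
  {"linear":[0,0,0],"dr":[0,0,0],"jaw":0.5},
  {"linear":[0,0,0],"dr":[0,0,0],"jaw":0.52},
])

```text
clock: 11.15
tcp_pos: [0.4712, 0.0521, 0.0251]
orientation: [-0.1, 3.138, 0.005]
contact_force: [-2.2, 0.3, 3.5]
grip_width: 0.0415
```

```bash
python3 -c "
from h import *
im=viewer.grab_frame('top');cv2.imwrite('pics/top10.png',cv2.resize(cv2.cvtColor(im,cv2.COLOR_RGB2BGR)[185:315,200:375],None,fx=4.5,fy=4.5,interpolation=cv2.INTER_CUBIC))
go(j2w(7,-80,22));print(abs(monitor.get_obs()['qvel']).max())"
```

```text
clock 11.2 tcp [0.4712 0.052  0.0251] jig [  2.7 -79.6  25.1] w 0.0412 F [-2.  -0.2  6.1] sg -1
axes [[-0.998, -0.064, 0.002], [-0.064, 0.998, 0.003], [-0.003, 0.003, -1.0]]
target [0.471  0.0478 0.022 ] shift tool mm [ 0.5 -4.3  3.1] turn deg [0.17 0.15 0.04] shift in goal axes [ 0.4 -4.3  3.1]
0.0015016036704785457
```

View pics/top10.png

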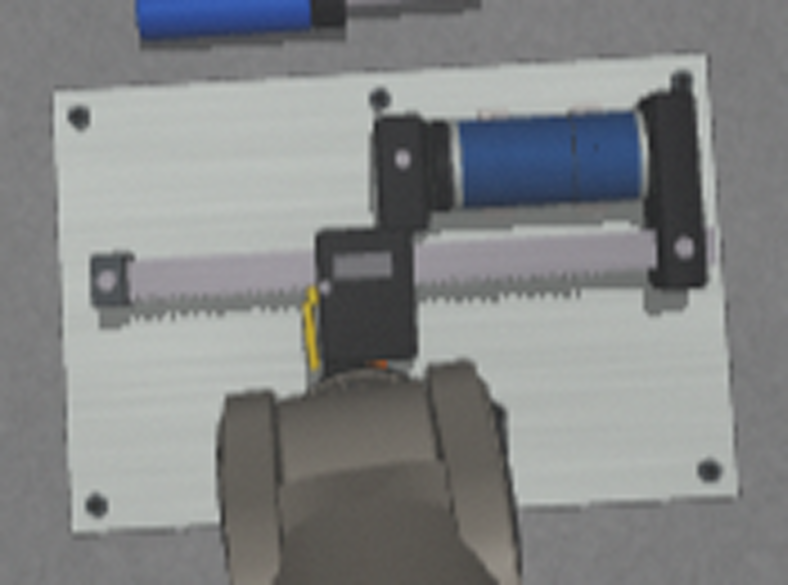

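Carriage reads about x = 16.9, against 17 expected at home, and the spigot is no longer visible. I'll squeeze slightly more to see whether it stalls.

>>> drive_tool([
  {"linear":[0,0,0],"dr":[0,0,0],"jaw":0.54},
  {"linear":[0,0,0],"dr":[0,0,0],"jaw":0.56},
  {"linear":[0,0,0],"dr":[0,0,0],"jaw":0.58},
  {"linear":[0,0,0],"dr":[0,0,0],"jaw":0.58},
])

```text
clock: 11.7
tcp_pos: [0.4713, 0.052, 0.0255]
orientation: [-0.103, 3.137, 0.004]
contact_force: [-0.6, 0.8, 4.0]
grip_width: 0.038
```

```bash
python3 -c "
from h import *
im=viewer.grab_frame('top');cv2.imwrite('pics/top11.png',cv2.resize(cv2.cvtColor(im,cv2.COLOR_RGB2BGR)[185:315,200:375],None,fx=4.5,fy=4.5,interpolation=cv2.INTER_CUBIC))
im=viewer.grab_frame('side');cv2.imwrite('pics/side11.png',cv2.resize(cv2.cvtColor(im,cv2.COLOR_RGB2BGR)[165:265,265:365],None,fx=6,fy=6,interpolation=cv2.INTER_CUBIC))
go(j2w(7,-80,22));print(abs(monitor.get_obs()['qvel']).max())"
```

```text
clock 11.8 tcp [0.4713 0.0519 0.0255] jig [  2.9 -79.5  25.5] w 0.0382 F [-0.7  0.2  3.9] sg -1
axes [[-0.998, -0.065, 0.003], [-0.065, 0.998, 0.003], [-0.003, 0.003, -1.0]]
target [0.471  0.0478 0.022 ] shift tool mm [ 0.6 -4.2  3.5] turn deg [0.15 0.17 0.12] shift in goal axes [ 0.5 -4.1  3.5]
0.0012986595893685938
```

View pics/top11.png

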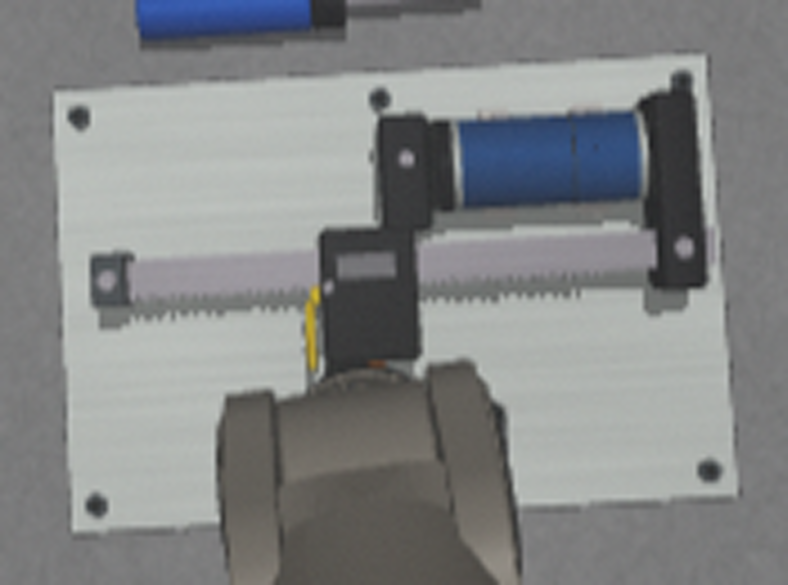

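View pics/side11.png

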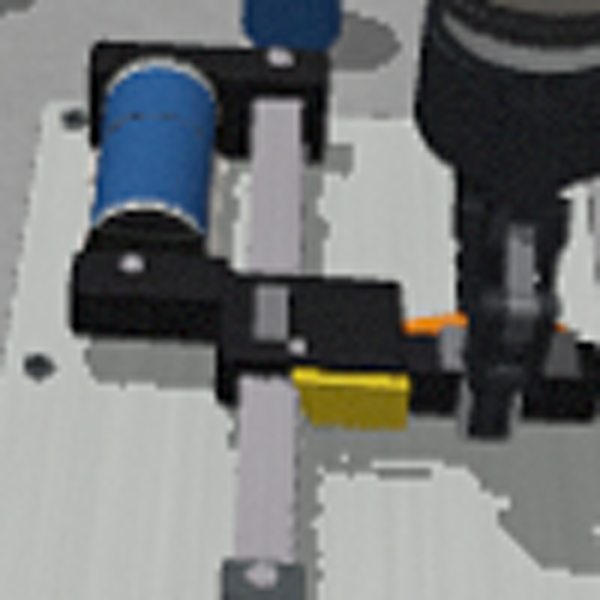

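The trigger ended right at full stroke (38 mm), so this doesn't show a stall. I'll do one more gentle stroke to confirm.

>>> drive_tool([
  {"linear":[0,0,0],"dr":[0,0,0],"jaw":0.25},
  {"linear":[0,0,0],"dr":[0,0,0],"jaw":0},
  {"linear":[0.0005,-0.01,0.003],"dr":[0.2,0,0.1],"jaw":0},
  {"linear":[0,0,0],"dr":[0,0,0],"jaw":0},
  {"linear":[0,0,0],"dr":[0,0,0],"jaw":0},
])

```text
clock: 12.42
tcp_pos: [0.4712, 0.04, 0.0216]
orientation: [-0.097, 3.138, -0.003]
contact_force: [-0.1, 0.1, 0.3]
grip_width: 0.0855
```

```bash
python3 -c "
from h import *
im=viewer.grab_frame('top');cv2.imwrite('pics/top12.png',cv2.resize(cv2.cvtColor(im,cv2.COLOR_RGB2BGR)[185:315,200:375],None,fx=4.5,fy=4.5,interpolation=cv2.INTER_CUBIC))
go(j2w(14,-80,22));print(abs(monitor.get_obs()['qvel']).max())"
```

```text
clock 12.475 tcp [0.4712 0.04   0.0216] jig [ 14.8 -80.3  21.6] w 0.0857 F [-0.2 -0.6  0.2] sg -1
axes [[-0.998, -0.062, 0.002], [-0.062, 0.998, -0.002], [-0.002, -0.002, -1.0]]
target [0.4714 0.0408 0.022 ] shift tool mm [-0.3  0.8 -0.4] turn deg [-0.12  0.12 -0.09] shift in goal axes [-0.3  0.8 -0.4]
0.0028249316920833374
```

View pics/top12.png

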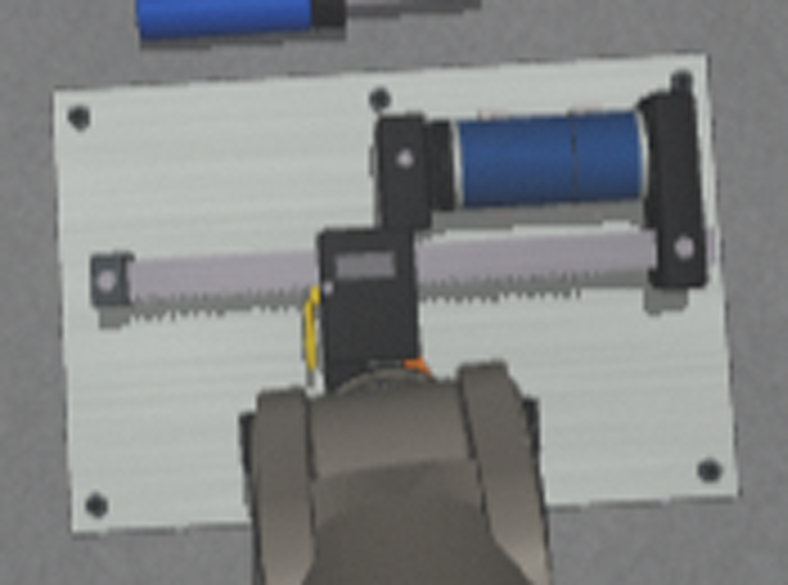

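>>> drive_tool([
  {"linear":[0,0,0],"dr":[0,0,0],"jaw":0.1},
  {"linear":[0,0,0],"dr":[0,0,0],"jaw":0.25},
  {"linear":[0,0,0],"dr":[0,0,0],"jaw":0.31},
  {"linear":[0,0,0],"dr":[0,0,0],"jaw":0.34},
  {"linear":[0,0,0],"dr":[0,0,0],"jaw":0.37},
  {"linear":[0,0,0],"dr":[0,0,0],"jaw":0.39},
], force=20)

```text
clock: 13.22
tcp_pos: [0.4712, 0.0451, 0.0232]
orientation: [-0.101, 3.137, 0.005]
contact_force: [-0.8, 1.3, 1.2]
grip_width: 0.0525
```

>>> drive_tool([
  {"linear":[0,0,0],"dr":[0,0,0],"jaw":0.41},
  {"linear":[0,0,0],"dr":[0,0,0],"jaw":0.43},
  {"linear":[0,0,0],"dr":[0,0,0],"jaw":0.45},
])

```text
clock: 13.6
tcp_pos: [0.471, 0.0475, 0.024]
orientation: [-0.103, 3.137, 0.009]
contact_force: [-2.0, 3.3, 3.9]
grip_width: 0.0472
```

```bash
python3 -c "
from h import *
im=viewer.grab_frame('top');cv2.imwrite('pics/top13.png',cv2.resize(cv2.cvtColor(im,cv2.COLOR_RGB2BGR)[185:315,200:375],None,fx=4.5,fy=4.5,interpolation=cv2.INTER_CUBIC))
go(j2w(14,-80,22));print(abs(monitor.get_obs()['qvel']).max())"
```

```text
clock 13.65 tcp [0.471  0.0475 0.0239] jig [  7.3 -80.   23.9] w 0.0475 F [-2.6  3.7  6.4] sg -1
axes [[-0.998, -0.066, 0.003], [-0.066, 0.998, 0.006], [-0.003, 0.005, -1.0]]
target [0.4714 0.0408 0.022 ] shift tool mm [ 0.  -6.7  1.9] turn deg [0.31 0.17 0.15] shift in goal axes [ 0.  -6.7  1.9]
0.002598645933807716
```

View pics/top13.png

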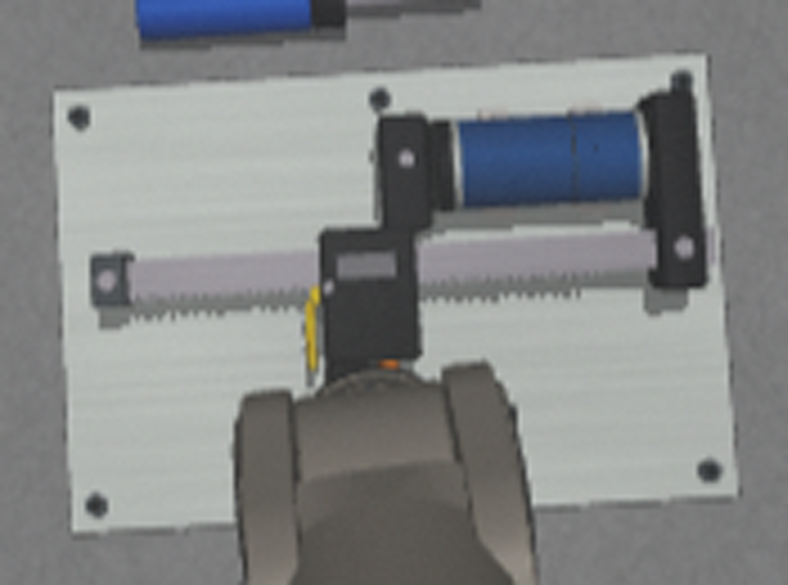

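The carriage hasn't moved (screw still at pixel 406) while the trigger closed a further 10 mm or so past idle, so the cap resists. I'll let the 20 N squeeze reach its limit.

>>> drive_tool([
  {"linear":[0,0,0],"dr":[0,0,0],"jaw":0.47},
  {"linear":[0,0,0],"dr":[0,0,0],"jaw":0.49},
  {"linear":[0,0,0],"dr":[0,0,0],"jaw":0.51},
  {"linear":[0,0,0],"dr":[0,0,0],"jaw":0.53},
])

```text
clock: 14.15
tcp_pos: [0.4709, 0.051, 0.0249]
orientation: [-0.108, 3.137, 0.014]
contact_force: [-1.3, 2.4, 3.7]
grip_width: 0.0403
```

```bash
python3 -c "
from h import *
im=viewer.grab_frame('top');cv2.imwrite('pics/top14.png',cv2.resize(cv2.cvtColor(im,cv2.COLOR_RGB2BGR)[200:260,260:370],None,fx=7,fy=7,interpolation=cv2.INTER_CUBIC))
go(j2w(14,-80,22));print(abs(monitor.get_obs()['qvel']).max())"
```

```text
clock 14.2 tcp [0.4708 0.051  0.0249] jig [  3.7 -80.   24.9] w 0.0404 F [-1.6  4.3  6.4] sg -1
axes [[-0.998, -0.069, 0.003], [-0.069, 0.998, 0.009], [-0.003, 0.009, -1.0]]
target [0.4714 0.0408 0.022 ] shift tool mm [  0.1 -10.3   2.8] turn deg [0.5  0.19 0.3 ] shift in goal axes [  0.  -10.3   2.9]
0.0020069667265224618
```

View pics/top14.png

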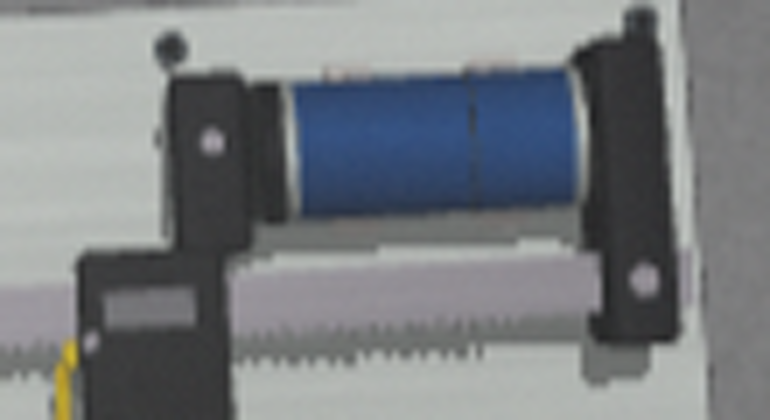

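No grey spigot shows between the flange and the white rim (290,140). The jaw stayed at x ≈ 17.5 under the full squeeze, so the cap is home. I'll release, re-centre and lift, then go to the tab.

>>> drive_tool([
  {"linear":[0,0,0],"dr":[0,0,0],"jaw":0.25},
  {"linear":[0,0,0],"dr":[0,0,0],"jaw":0},
  {"linear":[0,-0.01,0.0],"dr":[0.5,0.2,0.3],"jaw":0},
  {"linear":[0,0,0],"dr":[0,0,0],"jaw":0},
  {"linear":[0,0,0],"dr":[0,0,0],"jaw":0},
])

```text
clock: 14.82
tcp_pos: [0.4717, 0.038, 0.0242]
orientation: [0.096, -3.14, 0.004]
contact_force: [0.0, -0.7, -0.4]
grip_width: 0.0858
```

>>> drive_tool([
  {"linear":[0,0,-0.03],"dr":[0,0,0],"jaw":0},
  {"linear":[0,0,-0.04],"dr":[0,0,0],"jaw":0},
  {"linear":[0,0,-0.02],"dr":[0,0,0],"jaw":0},
  {"linear":[0,0,0],"dr":[0,0,0],"jaw":0},
  {"linear":[0,0,0],"dr":[0,0,0],"jaw":0},
])

```text
clock: 15.45
tcp_pos: [0.4712, 0.0394, 0.1158]
orientation: [0.099, -3.138, 0.003]
contact_force: [0.5, -0.6, -0.1]
grip_width: 0.0857
```

```bash
python3 -c "
from h import *
go(j2w(4,-36,100));print(abs(monitor.get_obs()['qvel']).max())"
```

```text
clock 15.45 tcp [0.4712 0.0394 0.1158] jig [ 15.4 -80.3 115.8] w 0.0857 F [ 0.5 -0.6 -0.1] sg -1
axes [[-0.998, -0.063, -0.002], [-0.063, 0.998, -0.002], [0.002, -0.002, -1.0]]
target [0.5147 0.0535 0.1   ] shift tool mm [-44.4  11.4  15.7] turn deg [-0.12 -0.1  -0.03] shift in goal axes [-44.3  11.4  15.8]
0.004173956341637656
```

>>> drive_tool([
  {"linear":[-0.022,0.006,0],"dr":[0,0,0],"jaw":0},
  {"linear":[-0.02,0.005,0],"dr":[0,0,0],"jaw":0},
  {"linear":[0,0,0],"dr":[0,0,0],"jaw":0},
  {"linear":[0,0,0],"dr":[0,0,0],"jaw":0},
])

```text
clock: 15.95
tcp_pos: [0.5095, 0.0526, 0.111]
orientation: [0.099, -3.13, 0.006]
contact_force: [0.4, 0.3, 0.3]
grip_width: 0.0853
```

```bash
python3 -c "
from h import *
im=viewer.grab_frame('side');cv2.imwrite('pics/side15.png',cv2.resize(cv2.cvtColor(im,cv2.COLOR_RGB2BGR)[140:300,245:425],None,fx=3.7,fy=3.7,interpolation=cv2.INTER_CUBIC))
go(j2w(4,-36,22));print(abs(monitor.get_obs()['qvel']).max(),(proj('side',j2w(4+13.5-34,-36,56))-[245,140])*3.7)"
```

```text
clock 16.0 tcp [0.5095 0.0526 0.1111] jig [  4.6 -41.3 111.1] w 0.0855 F [ 0.4 -0.8 -0.3] sg -1
axes [[-0.998, -0.063, -0.01], [-0.063, 0.998, -0.004], [0.01, -0.003, -1.0]]
target [0.5147 0.0535 0.022 ] shift tool mm [-6.2  0.9 89.1] turn deg [-0.2  -0.58 -0.02] shift in goal axes [-5.3  0.6 89.1]
0.010876265586942662 [301.17513679 317.51095075]
```

View pics/side15.png

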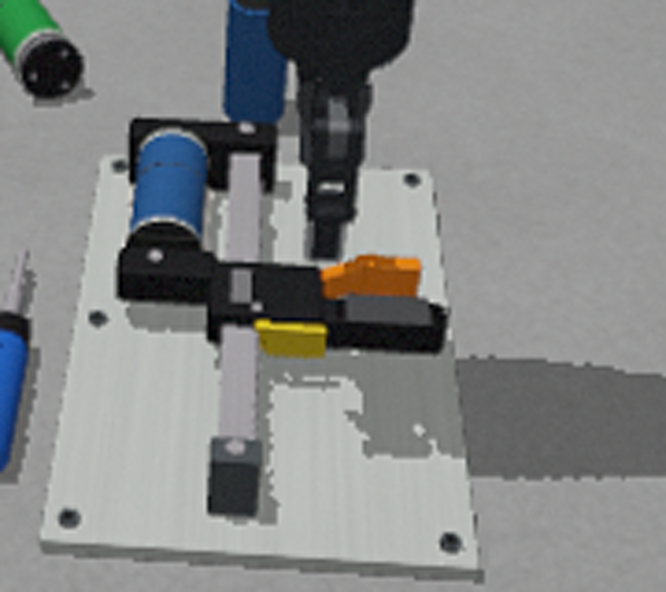

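The tab (290,338) and the sprung-out trigger (375,275) are clear, and the gripper is above the housing. I'll lower it.

>>> drive_tool([
  {"linear":[-0.007,0.001,0.0],"dr":[-0.2,-0.6,0],"jaw":0},
  {"linear":[0,0,0.025],"dr":[0,0,0],"jaw":0},
  {"linear":[0,0,0.01],"dr":[0,0,0],"jaw":0},
  {"linear":[0,0,0],"dr":[0,0,0],"jaw":0},
  {"linear":[0,0,0],"dr":[0,0,0],"jaw":0},
])

```text
clock: 16.62
tcp_pos: [0.5168, 0.0536, 0.0762]
orientation: [-0.097, 3.137, 0.001]
contact_force: [-0.9, -0.3, 0.1]
grip_width: 0.0856
```

```bash
python3 -c "
from h import *
go(j2w(4,-35,22));print(abs(monitor.get_obs()['qvel']).max())"
```

```text
clock 16.625 tcp [0.5168 0.0536 0.0762] jig [  4.  -33.9  76.2] w 0.0856 F [-0.9 -0.3  0.1] sg -1
axes [[-0.998, -0.062, 0.003], [-0.062, 0.998, 0.001], [-0.003, 0.001, -1.0]]
target [0.5157 0.0536 0.022 ] shift tool mm [ 1.2  0.  54.2] turn deg [ 0.04  0.17 -0.07] shift in goal axes [ 1.1  0.  54.2]
0.0017975484420281475
```

>>> drive_tool([
  {"linear":[0.001,0,0.025],"dr":[0,0.2,0],"jaw":0},
  {"linear":[0,0,0.015],"dr":[0,0,0],"jaw":0},
  {"linear":[0,0,0.005],"dr":[0,0,0],"jaw":0},
  {"linear":[0,0,0],"dr":[0,0,0],"jaw":0},
  {"linear":[0,0,0],"dr":[0,0,0],"jaw":0},
])

```text
clock: 17.25
tcp_pos: [0.5186, 0.054, 0.0329]
orientation: [-0.097, 3.135, 0.003]
contact_force: [-0.1, 0.9, 0.9]
grip_width: 0.0854
```

```bash
python3 -c "
from h import *
go(j2w(4,-35,22));print(abs(monitor.get_obs()['qvel']).max())
im=viewer.grab_frame('side');cv2.imwrite('pics/side16.png',cv2.resize(cv2.cvtColor(im,cv2.COLOR_RGB2BGR)[140:300,245:425],None,fx=3.7,fy=3.7,interpolation=cv2.INTER_CUBIC))"
```

```text
clock 17.25 tcp [0.5186 0.054  0.0329] jig [  3.8 -32.1  32.9] w 0.0854 F [-0.1  0.9  0.9] sg -1
axes [[-0.998, -0.062, 0.005], [-0.062, 0.998, 0.002], [-0.005, 0.002, -1.0]]
target [0.5157 0.0536 0.022 ] shift tool mm [ 3.  -0.3 10.9] turn deg [ 0.1   0.29 -0.08] shift in goal axes [ 2.9 -0.2 10.9]
0.0027609991331882483
```

View pics/side16.png

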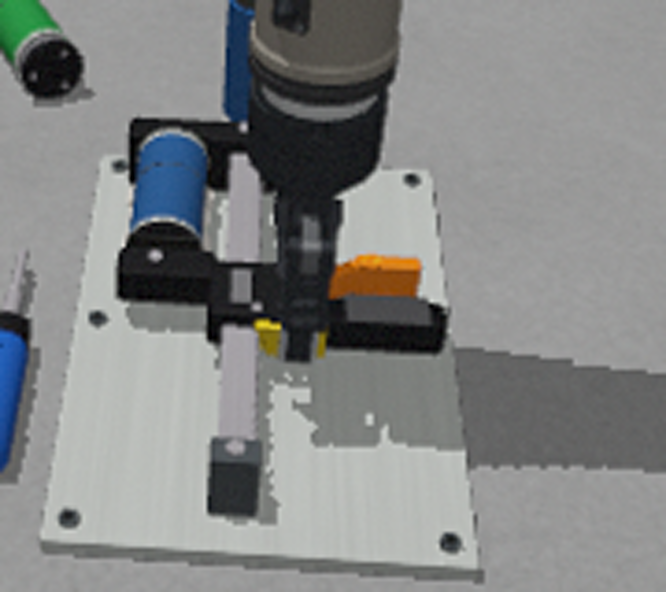

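The rear finger straddles the tab at (298,340) and the trigger is free. I'll go down the last 9 mm and pinch.

>>> drive_tool([
  {"linear":[0.003,0,0.009],"dr":[0,0.3,0],"jaw":0},
  {"linear":[0,0,0],"dr":[0,0,0],"jaw":0},
  {"linear":[0,0,0],"dr":[0,0,0],"jaw":0.2},
  {"linear":[0,0,0],"dr":[0,0,0],"jaw":0.28},
  {"linear":[0,0,0],"dr":[0,0,0],"jaw":0.32},
  {"linear":[0,0,0],"dr":[0,0,0],"jaw":0.36},
  {"linear":[0,0,0],"dr":[0,0,0],"jaw":0.4},
  {"linear":[0,0,0],"dr":[0,0,0],"jaw":0.42},
], force=25)

```text
clock: 18.3
tcp_pos: [0.5157, 0.0534, 0.0244]
orientation: [-0.101, 3.14, 0.002]
contact_force: [0.3, -1.1, 0.8]
grip_width: 0.0538
```

```bash
python3 -c "
from h import *
im=viewer.grab_frame('top');cv2.imwrite('pics/top17.png',cv2.resize(cv2.cvtColor(im,cv2.COLOR_RGB2BGR)[185:315,200:375],None,fx=4.5,fy=4.5,interpolation=cv2.INTER_CUBIC))
im=viewer.grab_frame('side');cv2.imwrite('pics/side17.png',cv2.resize(cv2.cvtColor(im,cv2.COLOR_RGB2BGR)[140:300,245:425],None,fx=3.7,fy=3.7,interpolation=cv2.INTER_CUBIC))
go(j2w(4,-35,22));print(abs(monitor.get_obs()['qvel']).max())"
```

```text
clock 18.4 tcp [0.5157 0.0534 0.0244] jig [  4.2 -35.1  24.4] w 0.0536 F [-0.9 -2.4  2.9] sg -1
axes [[-0.998, -0.064, 0.0], [-0.064, 0.998, 0.001], [-0.0, 0.001, -1.0]]
target [0.5157 0.0536 0.022 ] shift tool mm [-0.1  0.2  2.4] turn deg [0.06 0.02 0.02] shift in goal axes [-0.1  0.2  2.4]
0.0023185310582741216
```

View pics/side17.png

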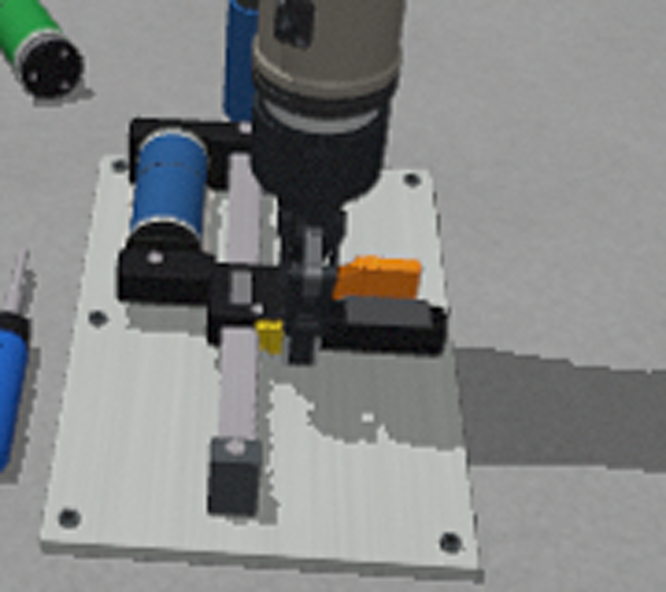

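The opening is 53.6 mm, which means the tab is fully in. I'll slide it back along jig −x (tool +y).

>>> drive_tool([
  {"linear":[0,0.005,0],"dr":[0,0,0],"jaw":0.42},
  {"linear":[0,0.008,0],"dr":[0,0,0],"jaw":0.42},
  {"linear":[0,0.008,0],"dr":[0,0,0],"jaw":0.42},
])

```text
clock: 18.77
tcp_pos: [0.5143, 0.0748, 0.0244]
orientation: [-0.099, 3.14, 0.001]
contact_force: [-0.5, -3.0, 2.7]
grip_width: 0.0539
```

```bash
python3 -c "
from h import *
im=viewer.grab_frame('side');cv2.imwrite('pics/side18.png',cv2.resize(cv2.cvtColor(im,cv2.COLOR_RGB2BGR)[140:300,245:425],None,fx=3.7,fy=3.7,interpolation=cv2.INTER_CUBIC))
go(j2w(-44,-35,24));print(abs(monitor.get_obs()['qvel']).max())"
```

```text
clock 18.825 tcp [0.5142 0.0765 0.0244] jig [-19.  -35.   24.4] w 0.0536 F [-1.1  0.5  4.2] sg -1
axes [[-0.998, -0.065, 0.0], [-0.065, 0.998, 0.002], [-0.0, 0.002, -1.0]]
target [0.5127 0.1015 0.024 ] shift tool mm [-0.1 25.   0.4] turn deg [0.09 0.02 0.07] shift in goal axes [-0.  25.   0.4]
0.02255020237770649
```

View pics/side18.png

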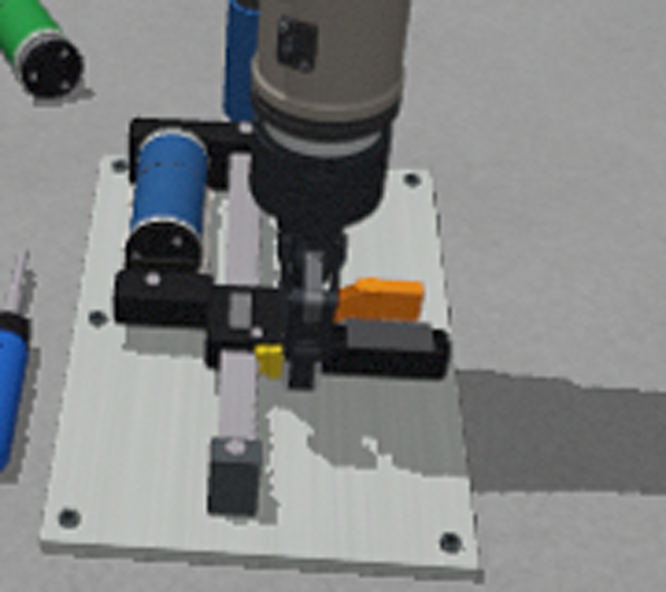

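The carriage is following and the cap stays on the tube. I'll continue about 27 mm more.

>>> drive_tool([
  {"linear":[0,0.008,0],"dr":[0,0,0],"jaw":0.42},
  {"linear":[0,0.008,0],"dr":[0,0,0],"jaw":0.42},
  {"linear":[0,0.008,0],"dr":[0,0,0],"jaw":0.42},
  {"linear":[0,0.003,0],"dr":[0,0,0],"jaw":0.42},
  {"linear":[0,0,0],"dr":[0,0,0],"jaw":0.42},
  {"linear":[0,0,0],"dr":[0,0,0],"jaw":0.42},
])

```text
clock: 19.58
tcp_pos: [0.5122, 0.1064, 0.0244]
orientation: [-0.102, 3.14, 0.003]
contact_force: [-1.0, -1.0, 3.2]
grip_width: 0.0541
```

```bash
python3 -c "
from h import *
im=viewer.grab_frame('top');cv2.imwrite('pics/top19.png',cv2.resize(cv2.cvtColor(im,cv2.COLOR_RGB2BGR)[185:315,200:375],None,fx=4.5,fy=4.5,interpolation=cv2.INTER_CUBIC))
go(j2w(-44,-35,24));print(abs(monitor.get_obs()['qvel']).max())"
```

```text
clock 19.625 tcp [0.5123 0.1064 0.0244] jig [-48.9 -35.1  24.4] w 0.0535 F [-1.3 -1.   2.1] sg -1
axes [[-0.998, -0.065, 0.0], [-0.065, 0.998, 0.002], [-0.0, 0.002, -1.0]]
target [0.5127 0.1015 0.024 ] shift tool mm [-0.1 -4.9  0.4] turn deg [0.12 0.02 0.1 ] shift in goal axes [-0.1 -4.9  0.4]
0.0023467154965814744
```

View pics/top19.png

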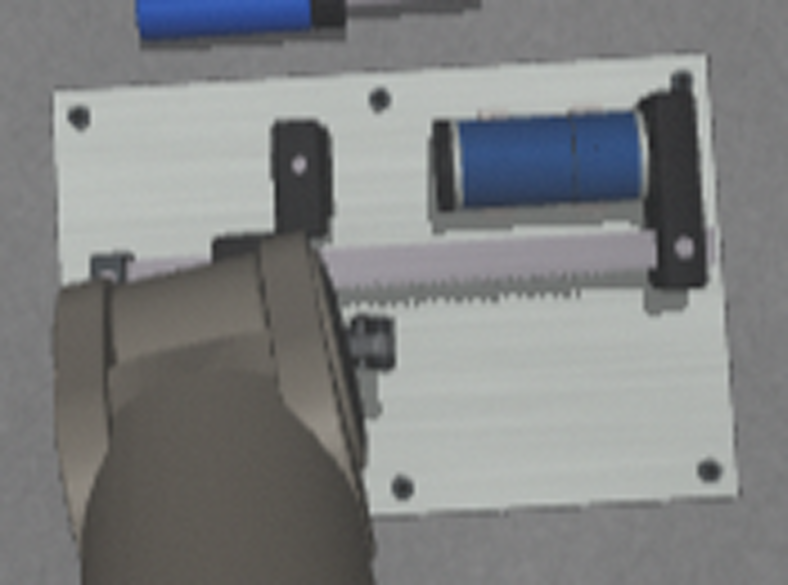

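The jaw is about 53 mm clear of the cap, and the flange sits directly on the white rim (455,163) with no spigot showing. I'll open and lift away.

>>> drive_tool([
  {"linear":[0,0,0],"dr":[0,0,0],"jaw":0.25},
  {"linear":[0,0,0],"dr":[0,0,0],"jaw":0},
  {"linear":[0,0,0],"dr":[0,0,0],"jaw":0},
  {"linear":[0,0,-0.025],"dr":[0,0,0],"jaw":0},
  {"linear":[0,0,-0.04],"dr":[0,0,0],"jaw":0},
  {"linear":[0,0,-0.04],"dr":[0,0,0],"jaw":0},
  {"linear":[0,0,-0.03],"dr":[0,0,0],"jaw":0},
])

```text
clock: 20.5
tcp_pos: [0.5106, 0.105, 0.1603]
orientation: [0.096, -3.135, -0.001]
contact_force: [1.0, 0.1, -0.4]
grip_width: 0.0854
```

>>> drive_tool([
  {"linear":[0,0.03,-0.02],"dr":[0,0,0],"jaw":0},
  {"linear":[0.02,0.05,0],"dr":[0,0,0],"jaw":0},
  {"linear":[0.02,0.05,0],"dr":[0,0,0],"jaw":0},
  {"linear":[0.02,0.05,0],"dr":[0,0,0],"jaw":0},
  {"linear":[0,0.02,0],"dr":[0,0,0],"jaw":0},
  {"linear":[0,0,0],"dr":[0,0,0],"jaw":0},
  {"linear":[0,0,0],"dr":[0,0,0],"jaw":0},
])

```text
clock: 21.38
tcp_pos: [0.4407, 0.304, 0.185]
orientation: [-0.084, 3.138, 0.005]
contact_force: [0.1, 0.8, 1.3]
grip_width: 0.0851
```

```bash
python3 -c "
from h import *
im=viewer.grab_frame('top');cv2.imwrite('pics/top20.png',cv2.resize(cv2.cvtColor(im,cv2.COLOR_RGB2BGR)[185:315,200:375],None,fx=4.5,fy=4.5,interpolation=cv2.INTER_CUBIC))
im=viewer.grab_frame('side');cv2.imwrite('pics/side20.png',cv2.cvtColor(im,cv2.COLOR_RGB2BGR));cv2.imwrite('pics/side20c.png',cv2.resize(cv2.cvtColor(im,cv2.COLOR_RGB2BGR)[165:300,245:385],None,fx=4.4,fy=4.4,interpolation=cv2.INTER_CUBIC))
go(j2w(-44,-35,24));print(abs(monitor.get_obs()['qvel']).max())"
```

```text
clock 21.475 tcp [0.4408 0.3039 0.1851] jig [-250.5  -93.9  185.1] w 0.0858 F [-0.4 -0.3 -0.3] sg -1
axes [[-0.999, -0.053, 0.002], [-0.053, 0.999, 0.003], [-0.002, 0.003, -1.0]]
target [0.5127 0.1015 0.024 ] shift tool mm [ -60.8 -206.4  160.6] turn deg [ 0.18  0.14 -0.62] shift in goal axes [ -58.9 -206.5  161.1]
0.0029694879759907056
```

View pics/top20.png

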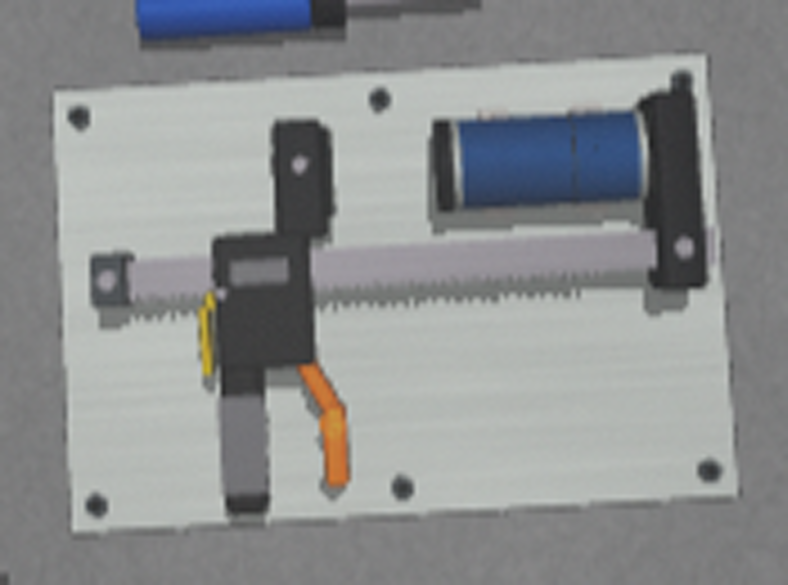

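View pics/side20c.png

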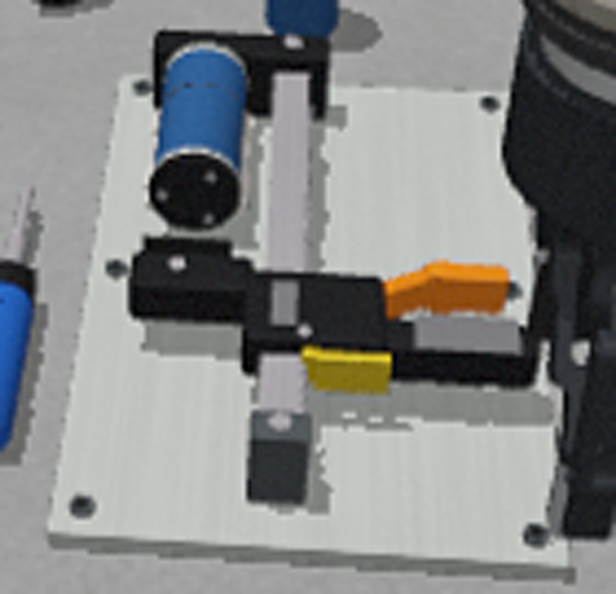

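View pics/side20.png

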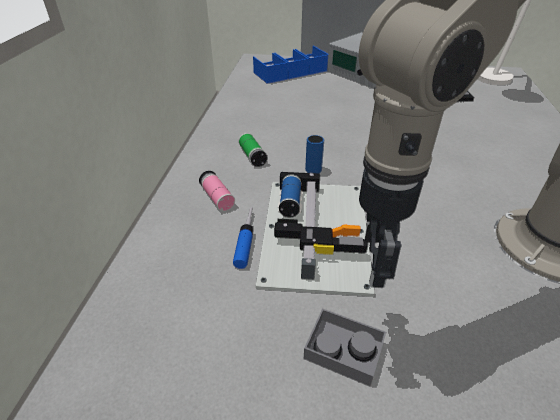

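```bash
python3 -c "
from h import *
for x,z in [(47,69),(47,44),(55,69),(55,68),(53.3,69),(155,68)]: print(x,z,((proj('top',j2w(x,50,z))-[199.6,184.6])*4.5).round(1),((proj('side',j2w(x,50,z))-[244.6,164.6])*4.4).round(1))
im=cv2.imread('pics/top20.png')
a=cv2.resize(im[100:230,410:670],None,fx=3,fy=3,interpolation=cv2.INTER_CUBIC);cv2.imwrite('pics/top20z.png',a)
b=cv2.imread('pics/side20.png')[170:222,270:310];cv2.imwrite('pics/side20z.png',cv2.resize(b,None,fx=11,fy=11,interpolation=cv2.INTER_CUBIC))"
```

```text
47 69 [437.1 163.1] [197.3 161.3]
47 44 [435.  165.5] [196.6 197.6]
55 69 [452.6 162.2] [198.3 151.9]
55 68 [452.5 162.3] [198.2 153.4]
53.3 69 [449.3 162.4] [198.1 153.9]
155 68 [647.3 151.2] [209.1  45.3]
```

View pics/top20z.png

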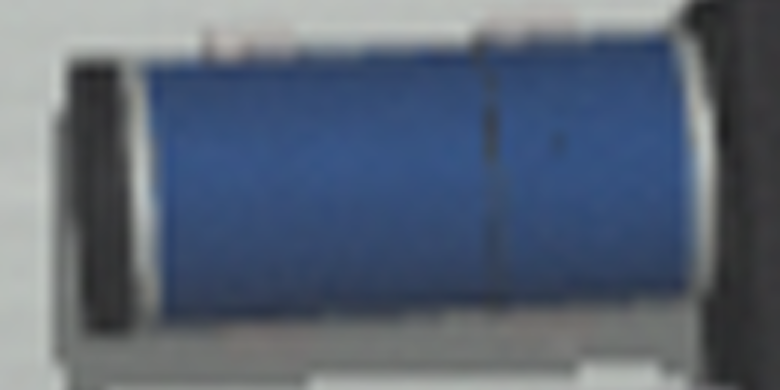

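View pics/side20z.png

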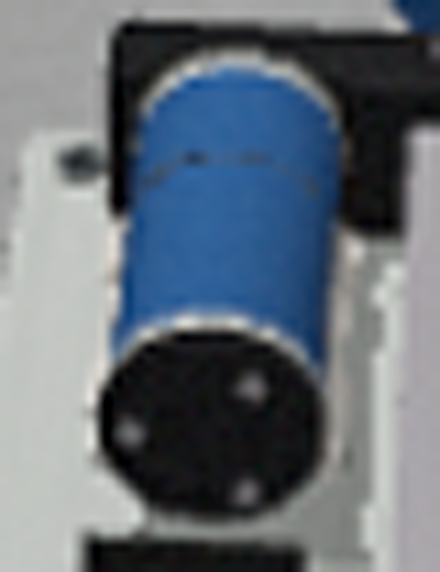

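The flange spans pixels 72–130 in the zoom, against a predicted 69–128 for fully home. The white rim bands at both tube ends are equally wide, so there is no visible gap. The tube lies against the fixed pad, the trigger is sprung out, and the other objects are in place. Handing in.

```bash
python3 -c "
from h import *
job.hand_in()
o=monitor.get_obs();print(o['clock'],o['contact_force'].round(1))"
```

```text
the job is handed in; nothing more can be done
the job is handed in; nothing more can be done
```

I pressed the cap home with five squeezes of the trigger at the minimum 20 N grip, then pressed the yellow tab in and slid the jaw back. I handed the job in at about 21.5 s of the 64 s limit; no verdict is reported.

**Final checks (camera images):**
- **Cap:** the flange sits on the rim with no grey spigot showing. Its edges are within about 0.5 mm of the predicted home position.
- **Jaw:** it is about 53 mm clear of the cap, with the trigger and tab sprung out.
- **Tube and bystanders:** the tube lies in its saddles against the fixed pad. The spare tube, screwdriver and tray appear unmoved.
- **Robot:** the arm was clear of everything at hand-in, with the wrist force reading near zero.

**Did not match or not confirmed:**
- **Stall:** the trigger did not clearly stall on the last two strokes, closing to 38 mm and then 40 mm. I took the cap as home because the carriage stayed at x ≈ 17.5 mm throughout the last stroke; about 17 mm was expected.
- **Clamp force:** I could not measure the force on the cap directly. From the 20 N grip I estimate about 30 N, under the 50 N limit.
- **Arm drift:** the arm drifted several millimetres during most strokes, and I re-centred it before the next move.

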